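Index the well plate on by one row

TASK

Index the well plate on by one row: push the red-knobbed latch outward until its roller is clear of the notched disc, push the hand wheel round by its orange handle through exactly one full turn clockwise as seen from above, then push the latch fully home in the notch again so that the wheel is locked. Only push, gently, with the fingertips or the outside of the fingers: grip and lift nothing, and leave the other things on the bench alone.

Things in the scene. Friction and masses are not known exactly. Their poses are not given: they have to be found in the camera images.
- stage_unit: plate-indexing stage, fixed. Aluminium base plate, 14 mm thick, x -85 to 85, y -105 to 262 mm. Origin: on the worktop under the axis of the horizontal hand wheel; +y runs to the carriage with a white 96-well plate (rows 9 mm apart), which slides along y under a white bridge with a row of 12 nozzles (at y 165 mm, top 113 mm high); +x is the far side
- wheel_axis (a point): centre of the hub's top, on the hand wheel's vertical axis, 108 mm above the worktop. Black three-spoked wheel 116 mm across, rim's top 98 mm above the worktop; below it on the same shaft a bare-steel index disc 140 mm across, top 80 mm above the worktop, with one notch in its edge
- wheel_handle (a point): top centre of the orange upright handle that stands on the wheel at the end of a spoke, 50 mm from the wheel's axis. Handle 18 to 19 mm thick, from the rim's top (98 mm above the worktop) up to 147 mm; free all round for a fingertip that stays above 100 mm
- wheel_notch (a point): mouth of the notch in the edge of the index disc, at the disc's top, 70 mm from the axis; the notch is 14 mm wide with a chamfered mouth 27 mm wide, and goes round with the wheel
- handwheel (a joint): angle of the hand wheel in rad, about 0 at the start, growing clockwise as seen from above; one full turn is 6.283. It runs freely over several turns both ways, moves the carriage 9 mm a turn, stays where it is left, and needs about 2.5 N at the handle. While the latch is home it has only 1 to 3 degrees of play
- carriage (a joint): travel of the carriage from its place at the start in m, growing away from the wheel as the wheel goes clockwise; driven by the wheel only, 0.009 a turn
- latch_knob (a point): top centre of the red upright knob at the free end of the swing latch; knob 18 mm thick, its side free from 85 mm to 128 mm above the worktop, 98 mm from the latch's pivot. Fingers that push it outward go between it and the wheel's axis, with their tips above the wheel's rim (98 mm)
- latch_pivot (a point): top of the vertical pivot of the swing latch, the dark steel arm beside the index disc with a 12 mm brass roller that sits in the notch, 83 mm above the worktop
- latch (a joint): angle of the swing latch in rad: 0 home (roller deep in the notch, wheel locked), growing anticlockwise seen from above as the knob swings outward from the wheel; above 0.25 the roller is clear of the disc; stop at 0.40. Stays where left; about 1.5 N at the knob moves it. Goes home only with the notch within about 5 degrees of the roller, and then centres the wheel
- marker_red: marker pen with a red cap, 12 x 138 x 12 mm, lying down; bystander, origin at the centre of its underside
- tube_orange: 15 ml conical tube with an orange cap, 22 x 113 x 22 mm, lying down; bystander, origin at the centre of its underside
- bottle_small: small white bottle with a blue cap, 36 mm across, 75 mm tall, standing; bystander, origin at the centre of its underside
- timer: white bench timer, 62 x 66 x 20 mm; bystander, origin at the centre of its underside
- pipette_blue: blue and white hand pipette, 52 x 241 x 34 mm, lying in front of the tall grey imager cabinet (which fills the bench right of y = -0.28 m and beyond x = 0.57 m; keep the wrist clear of it); bystander, origin at the centre of its underside
- tube_blue: 15 ml conical tube with a blue cap, 22 x 113 x 22 mm, lying down; bystander, origin at the centre of its underside

How it is judged:
On the way, in this order (a step that is already met when the one before it is completed fails the run):
1. the latch is pushed out clear of the disc, the wheel not yet turned (value of joint latch above 0.26 rad and value of joint handwheel below 0.3 rad), for 0.1 s.
2. the wheel has gone half way round clockwise, the latch still out (value of joint handwheel between 2.9 and 4 rad and value of joint latch above 0.22 rad).
3. the wheel has made its one turn, the latch still out (value of joint handwheel between 6.1432 and 6.4232 rad and value of joint latch above 0.2 rad), for 0.1 s.
At the end, for the whole second after the job is handed in: the latch is home (within 0.05 rad), the wheel rests one full turn clockwise from zero (within 0.07 rad, which the notch gives by itself), and the carriage stands 9 mm on (within 0.4 mm) (value of joint latch below 0.05 rad and value of joint handwheel between 6.2132 and 6.3532 rad and value of joint carriage between 0.0086 and 0.0094 m and velocity of joint handwheel between -0.05 and 0.05 rad/s); the robot touches nothing.
It fails at once if the wheel is turned well the wrong way (more than 0.3 rad anticlockwise) (value of joint handwheel below -0.3 rad).
It fails at once if the wheel is wound well past the one turn (by more than 0.5 rad) (value of joint handwheel above 6.7832 rad).
It fails at once if the fingers grip or force the stage's parts (more than 35 N) (contact force between the fingers and stage_unit above 35 N).
It fails at once if another thing on the bench is shifted or lifted (more than 15 mm) (distance of any of marker_red, tube_orange, bottle_small, timer, pipette_blue, tube_blue from where it was at the start of the episode above 0.015 m).
It also fails if it takes over 58 s, if anything falls off the work surface, if the arm or the gripper's body presses on something with over 40 N, if the wrist force passes 120 N, or if a joint passes its speed limit or range.

ROBOT

A 7-joint arm with a two-finger parallel gripper is mounted at the origin on a cart in front of the work surface, level with it; the furniture and walls round the work are solid. World frame = base frame: x ahead of the robot, y to its left, z up, the work surface at z = 0. Lengths are in m, angles in rad, forces in N, time in s.
With the tool pointing down it reaches from about 0.4 to 0.85 m from the base axis. Payload 10.4 kg.
Tool frame: the origin (TCP) lies between the finger pads; the fingertips stand tcp_to_tips ahead of it and the grasp point (between the pads) lies 8 mm behind it (tcp_to_tips is the distance from the TCP to the fingertips, in m); z points along the fingers, y is the line along which they close (so a half turn about z gives the same grasp; the last joint's range is limited). The gripper opens to 85 mm and grips with 20 to 120 N. Pads are 22 mm wide; open, the fingers measure 114 mm over their backs; the gripper's body (76 mm by 85 mm) begins 54 mm behind the grasp point. The pads swing forward as they close: fully open they stand 13 mm farther back than shut.
Start: joints at [1.242, 0.332, -0.065, 1.46, 0.022, 1.35, -0.088], TCP at [0.188, -0.596, 0.242] pointing down, gripper open.
Joint ranges: [-2.6, 2.6], [-0.5, 2.12], [-1.47, 1.34], [0.16, 2.42], [-1.27, 4.41], [0.06, 2.06], [-2.6, 2.6]. Speed limits (rad/s): [2.22, 2.22, 2.79, 2.79, 3.14, 3.14, 3.14].

INTERFACE

Orientations are given as a unit quaternion [x, y, z, w].
In Python, from workcell import * gives the robot as it stands.
- The arm moves only by the tool apply_moves, never from a script. Its argument "rows" is a list of rows, each an object of numbers: "x", "y", "z": the shift along the tool's x, y, z in mm; "ax", "ay", "az": the turn, a rotation vector about the tool's x, y, z in degrees; "gripper": the closure, from 0 (fully open) to 1 (shut). A call has 1 to 5 rows; each row shifts and turns the commanded pose from where the row before left it, along the tool's axes as they then stand; what a row does not reach is not made up. A row lasts 1/12 s, in which the tool goes at most 41.7 mm and 7.16 degrees, less where a joint would pass 70% of its speed; a pose out of reach is approached as far as the arm can. A call with a gripper value outside its range is refused whole. The fingers move at their own pace and stop on an object; "newtons" is the grip in N (left out, the last holds). Time passes only in rows, so rows that do not move let the fingers close. It gives the time, the measured TCP pose, the force, the opening and the grip force at its end, in the units of the state.
- get_obs(): the state, without advancing time (a new reading comes with each control period).
- camera(name): name is "scene" or "top" or "wrist"; returns a dict with "color" (384x512x3 uint8, red, green, blue), "fov_y" (degrees; the focal length in pixels is half the picture's height over the tangent of half this angle, whatever the lens; pixels are square), "cx", "cy" (the principal point, pixels), "rvec" (rotation vector, rad) and "tvec" (3), from world to camera coordinates, as OpenCV has them. Camera axes: x right, y down, z forward; pixel columns grow to the right and rows downward; lengths in m; the calibration is good to about 2 mm. A picture is of the moment at which its call begins. There is no depth.
- hand_in(): hands the job in; it is judged then, once.
The state is a dict: "clock": time; "joint_pos": joint angles; "joint_velocities": joint speeds; "tau": joint torques, N m; "position": TCP position; "ee_rot": TCP orientation; "ft_force": force on the tool from outside, world axes, zero at the start; "torque": the same for the moment, N m; "grip_width": opening from 0.0 (shut) to 1.0 (fully open); "grasp_force": force on a finger pad.
Only numpy, scipy, OpenCV 4.12 (cv2) and the standard library are available. Lean on these libraries where they do the work, as an engineer would, in place of code of your own. Each camera call takes 0.05 s, during which the arm holds its last target. There are 200 camera calls.

## Working session

There is one attempt and no reset: what is moved stays moved. The work goes in short steps, Python scripts to look and compute and a tool call to move; the robot and the scene stay as the last step left them, time stands still between calls to the robot, and variables do not carry over. Pictures are saved under pics/ and viewed, at most 10 in all, crops included, and the job is handed in when it is done.

Besides the shell and the picture viewer there is one more tool, called by a JSON object that holds its "method" and its "body". apply_moves: Moves the arm, as the interface text tells. Its arguments: {"type":"object","properties":{"rows":{"type":"array","items":{"type":"object","properties":{"x":{"type":"number"},"y":{"type":"number"},"z":{"type":"number"},"ax":{"type":"number"},"ay":{"type":"number"},"az":{"type":"number"},"gripper":{"type":"number"}}}},"newtons":{"type":"number"}},"required":["rows"]}

```bash
ls; mkdir -p pics
python3 - <<'E'
from workcell import *
import cv2
o=get_obs();print({k:o[k] for k in("clock","position","ee_rot","grip_width","ft_force")})
try: print(tcp_to_tips)
except Exception as e: print(e)
import numpy as np
ims=[]
for n in("scene","top"):
    c=camera(n);print(n,c["fov_y"],c["cx"],c["cy"],c["rvec"],c["tvec"])
    cv2.imwrite(f"pics/{n}0.png",cv2.resize(c["color"][:,:,::-1],(800,600),interpolation=cv2.INTER_CUBIC))
E
```

```text
pics
{'clock': 0.0, 'position': array([ 0.18803916, -0.5956608 ,  0.24150883]), 'ee_rot': array([ 9.88331955e-01,  1.52313620e-01, -1.38378453e-04, -6.99843130e-04]), 'grip_width': 0.998773525319374, 'ft_force': array([-0.05748264,  0.4200759 , -0.98445735])}
0.011
scene 56.964744176207404 258.61824460925595 188.7335925401344 [ 1.18084817 -2.02921274  1.16950413] [0.18579687 0.35317602 0.55288674]
top 55.368522311879566 250.5126819981785 193.78037522189493 [ 2.15728088 -2.10530607  0.20586492] [-0.13281619  0.56571935  1.02037003]
```

View pics/scene0.png

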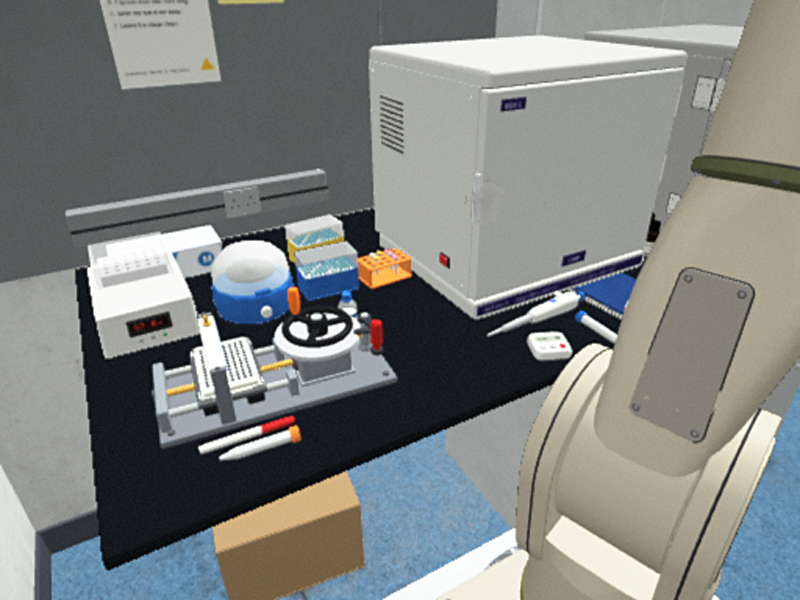

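View pics/top0.png

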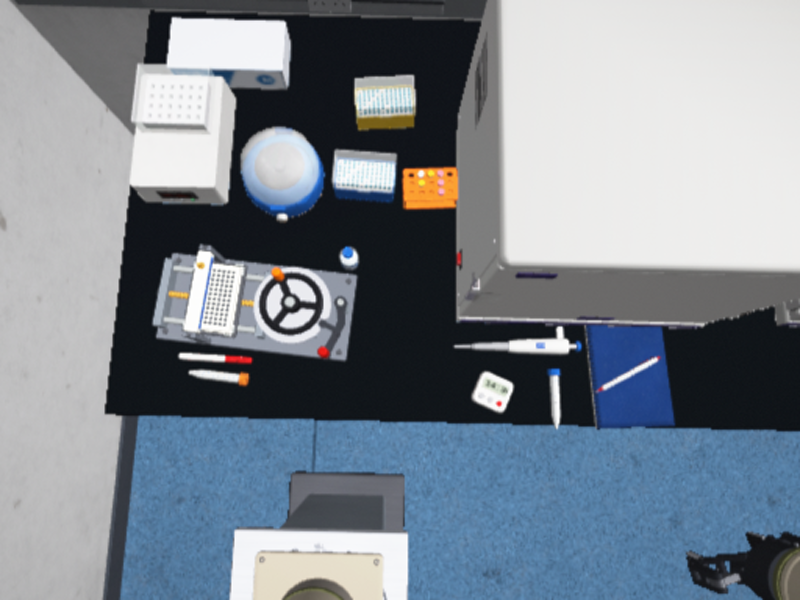

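The top view shows the hub at about (289,301), handle top (277,271), knob (323,352) and pivot (340,302), in enlarged pixels. I'll enlarge the stage and convert these to positions.

```bash
cat > h.py <<'E'
from workcell import *
import cv2, numpy as np
from scipy.spatial.transform import Rotation as R
def ray(c,u,v,z):
    f=192/np.tan(np.radians(c["fov_y"])/2)
    M=R.from_rotvec(np.ravel(c["rvec"])).as_matrix();t=np.ravel(c["tvec"])
    o=-M.T@t; d=M.T@np.array([(u-c["cx"])/f,(v-c["cy"])/f,1])
    return o+d*(z-o[2])/d[2]
def proj(c,p):
    f=192/np.tan(np.radians(c["fov_y"])/2)
    q=R.from_rotvec(np.ravel(c["rvec"])).as_matrix()@np.array(p)+np.ravel(c["tvec"])
    return q[0]/q[2]*f+c["cx"],q[1]/q[2]*f+c["cy"]
E
python3 - <<'E'
from h import *
c=camera("top")
s=1.5625
for n,u,v,z in(("hub",289,301,.108),("handle",277,271,.147),("knob",323,352,.128),("pivot",340,302,.083)):
    print(n,ray(c,(u+.5)/s-.5,(v+.5)/s-.5,z).round(4))
k=c["color"][155:240,90:240]
cv2.imwrite("pics/crop.png",cv2.resize(k[:,:,::-1],None,fx=5.33,fy=5.33,interpolation=cv2.INTER_CUBIC))
E
```

```text
hub [0.5576 0.0637 0.108 ]
handle [0.6024 0.0805 0.147 ]
knob [ 0.4667 -0.0027  0.128 ]
pivot [ 0.5627 -0.0246  0.083 ]
```

View pics/crop.png

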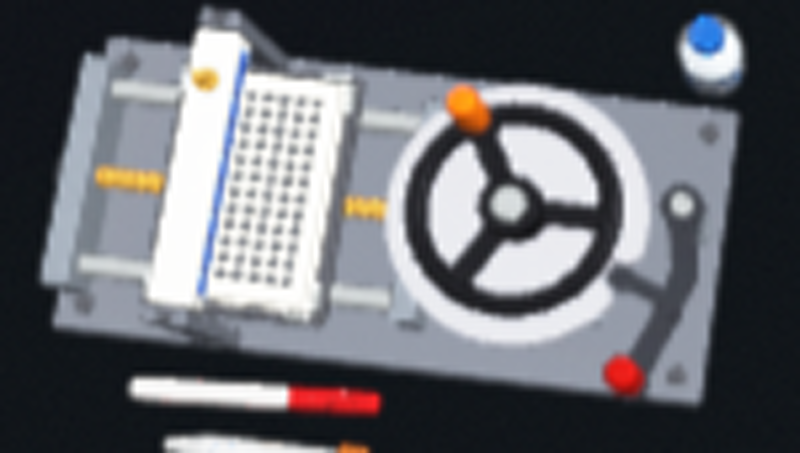

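The given distances check out: hub to handle 48 mm and knob to pivot 98.5 mm. I'll plan the approach with a small row planner.

```bash
cat >> h.py <<'E'
def pose():
    o=get_obs();x=R.from_quat(o["ee_rot"]).as_matrix()[:,0]
    return np.array([*o["position"],np.degrees(np.arctan2(x[1],x[0]))])
def plan(wps,start=None,grip=None):
    """wps: (x,y,z,yaw deg of tool x, rows). prints rows in tool axes; turn taken after the shift"""
    p=pose() if start is None else np.array(start,float); i=0
    for *t,n in wps:
        t=np.array(t)
        for k in range(n):
            d=(t-p)/(n-k); th=np.radians(p[3]); c,s=np.cos(th),np.sin(th)
            r=np.round([d[0]*1e3*c+d[1]*1e3*s, d[0]*1e3*s-d[1]*1e3*c, -d[2]*1e3],0); a=np.round(-d[3],1)
            p=p+np.array([(r[0]*c+r[1]*s)/1e3,(r[0]*s-r[1]*c)/1e3,-r[2]/1e3,-a])
            i+=1;print(i,*r.astype(int),"az",a,"->",p.round(3))
    return p
HUB=np.array([.5576,.0637]);KNOB=np.array([.4667,-.0027]);PIV=np.array([.5627,-.0246])
E
python3 -c "
from h import *
plan([(.473,.038,.2,80,19)])"
```

```text
1 24 -27 2 az -3.3 -> [ 0.203 -0.563  0.24  20.823]
2 26 -26 2 az -3.3 -> [ 0.218 -0.529  0.238 24.123]
3 27 -24 2 az -3.3 -> [ 0.233 -0.496  0.236 27.423]
4 29 -23 2 az -3.3 -> [ 0.248 -0.463  0.234 30.723]
5 30 -21 2 az -3.3 -> [ 0.263 -0.429  0.232 34.023]
6 31 -19 2 az -3.3 -> [ 0.278 -0.396  0.23  37.323]
7 32 -17 2 az -3.3 -> [ 0.293 -0.363  0.228 40.623]
8 33 -16 2 az -3.3 -> [ 0.308 -0.329  0.226 43.923]
9 34 -14 2 az -3.3 -> [ 0.323 -0.296  0.224 47.223]
10 35 -12 2 az -3.3 -> [ 0.338 -0.262  0.222 50.523]
11 35 -10 2 az -3.3 -> [ 0.352 -0.229  0.22  53.823]
12 36 -7 2 az -3.3 -> [ 0.368 -0.195  0.218 57.123]
13 36 -5 3 az -3.3 -> [ 0.383 -0.162  0.215 60.423]
14 36 -3 2 az -3.3 -> [ 0.398 -0.13   0.213 63.723]
15 37 -1 3 az -3.3 -> [ 0.414 -0.096  0.21  67.023]
16 37 1 2 az -3.2 -> [ 4.2900e-01 -6.2000e-02  2.0800e-01  7.0223e+01]
17 36 2 3 az -3.3 -> [ 4.4300e-01 -2.9000e-02  2.0500e-01  7.3523e+01]
18 36 5 2 az -3.2 -> [4.5800e-01 4.0000e-03 2.0300e-01 7.6723e+01]
19 37 7 3 az -3.3 -> [4.7300e-01 3.8000e-02 2.0000e-01 8.0023e+01]
```

{"method": "apply_moves", "body": {"rows": [{"x":24,"y":-27,"z":2,"az":-3.3,"gripper":0.88},{"x":26,"y":-26,"z":2,"az":-3.3,"gripper":0.88},{"x":27,"y":-24,"z":2,"az":-3.3,"gripper":0.88},{"x":29,"y":-23,"z":2,"az":-3.3,"gripper":0.88},{"x":30,"y":-21,"z":2,"az":-3.3,"gripper":0.88}]}}

```text
invalid input at $.rows[0]: expected keys x, y, z, ax, ay, az, gripper
```

{"method": "apply_moves", "body": {"rows": [{"x":31,"y":-19,"z":2,"az":-3.3},{"x":32,"y":-17,"z":2,"az":-3.3},{"x":33,"y":-16,"z":2,"az":-3.3},{"x":34,"y":-14,"z":2,"az":-3.3},{"x":35,"y":-12,"z":2,"az":-3.3}]}}

```text
invalid input at $.rows[0]: expected keys x, y, z, ax, ay, az, gripper
```

{"method": "apply_moves", "body": {"rows": [{"x":35,"y":-10,"z":2,"az":-3.3},{"x":36,"y":-7,"z":2,"az":-3.3},{"x":36,"y":-5,"z":3,"az":-3.3},{"x":36,"y":-3,"z":2,"az":-3.3},{"x":37,"y":-1,"z":3,"az":-3.3}]}}

```text
invalid input at $.rows[0]: expected keys x, y, z, ax, ay, az, gripper
```

{"method": "apply_moves", "body": {"rows": [{"x":37,"y":1,"z":2,"az":-3.2},{"x":36,"y":2,"z":3,"az":-3.3},{"x":36,"y":5,"z":2,"az":-3.2},{"x":37,"y":7,"z":3,"az":-3.3},{"x":0}]}}

```text
invalid input at $.rows[0]: expected keys x, y, z, ax, ay, az, gripper
```

Run:
```python
from h import *
o=get_obs();print(o["clock"],pose(),o["grip_width"],o["joint_pos"].round(2))
c=camera("wrist")
cv2.imwrite("pics/w1.png",cv2.resize(c["color"][:,:,::-1],(800,600),interpolation=cv2.INTER_CUBIC))
for n,p in(("hub",(*HUB,.108)),("handle",(.6024,.0805,.147)),("knob",(*KNOB,.128)),("pivot",(*PIV,.083))): print(n,np.array(proj(c,p))*1.5625)
```

```text
0.15 [ 0.18808987 -0.5957461   0.24168537 17.52309495] 0.9972968460335871 [ 1.24  0.33 -0.06  1.46  0.02  1.35 -0.09]
hub [-1660.56982285 -1814.27916404]
handle [-3491.83741307 -3930.78435574]
knob [-1312.42998101 -1204.59252484]
pivot [ -949.87201653 -1317.66387001]
```

View pics/w1.png

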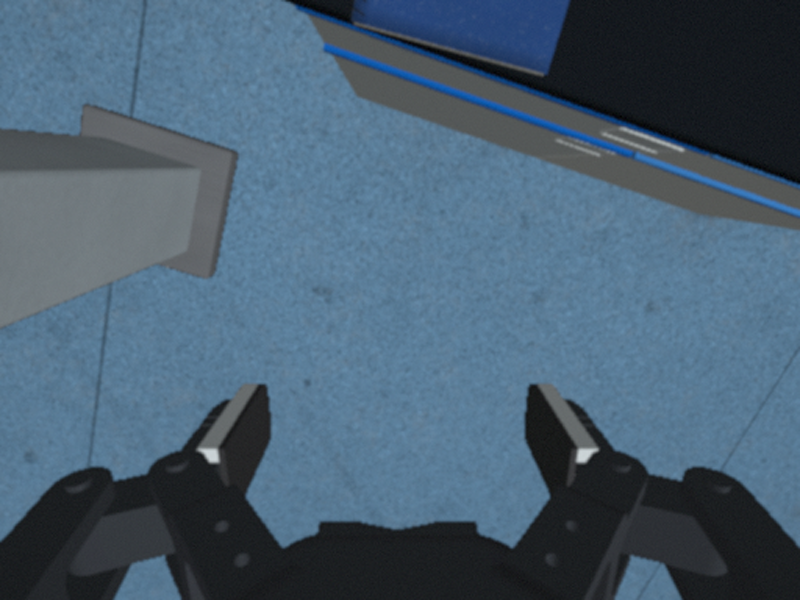

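The arm didn't move, because every row needs all its keys; the picture shows only the floor and the open fingers. I'll resend with full rows.

{"method": "apply_moves", "body": {"rows": [{"x":24,"y":-27,"z":2,"ax":0,"ay":0,"az":-3.3,"gripper":0.88},{"x":26,"y":-26,"z":2,"ax":0,"ay":0,"az":-3.3,"gripper":0.88},{"x":27,"y":-24,"z":2,"ax":0,"ay":0,"az":-3.3,"gripper":0.88},{"x":29,"y":-23,"z":2,"ax":0,"ay":0,"az":-3.3,"gripper":0.88},{"x":30,"y":-21,"z":2,"ax":0,"ay":0,"az":-3.3,"gripper":0.88}]}}

```text
clock: 0.62
position: [0.2634, -0.4276, 0.2321]
ee_rot: [0.956, 0.294, -0.0, -0.0]
ft_force: [1.6, 0.4, -0.6]
grip_width: 0.3
grasp_force: 0.0
```

{"method": "apply_moves", "body": {"rows": [{"x":31,"y":-19,"z":2,"ax":0,"ay":0,"az":-3.3,"gripper":0.88},{"x":32,"y":-17,"z":2,"ax":0,"ay":0,"az":-3.3,"gripper":0.88},{"x":33,"y":-16,"z":2,"ax":0,"ay":0,"az":-3.3,"gripper":0.88},{"x":34,"y":-14,"z":2,"ax":0,"ay":0,"az":-3.3,"gripper":0.88},{"x":35,"y":-12,"z":2,"ax":0,"ay":0,"az":-3.3,"gripper":0.88}]}}

```text
clock: 1.03
position: [0.3379, -0.2606, 0.2223]
ee_rot: [0.904, 0.428, -0.0, 0.0]
ft_force: [0.5, -0.3, 0.2]
grip_width: 0.116
grasp_force: 0.0
```

```bash
python3 -c "
from h import *
o=get_obs();print(o['clock'],pose(),o['grip_width'],o['joint_pos'].round(2))
plan([(.473,.038,.2,80,9)])"
```

```text
1.0333 [ 0.33786707 -0.26059023  0.22227469 50.67007862] 0.11610467297498459 [ 0.96 -0.08 -0.39  1.96 -0.03  1.26 -0.1 ]
1 35 -9 2 az -3.3 -> [ 0.353 -0.228  0.22  53.97 ]
2 36 -7 3 az -3.3 -> [ 0.369 -0.195  0.217 57.27 ]
3 36 -5 2 az -3.2 -> [ 0.384 -0.162  0.215 60.47 ]
4 36 -3 3 az -3.3 -> [ 0.399 -0.129  0.212 63.77 ]
5 36 -1 2 az -3.2 -> [ 0.414 -0.096  0.21  66.97 ]
6 37 0 3 az -3.3 -> [ 4.280e-01 -6.200e-02  2.070e-01  7.027e+01]
7 36 3 2 az -3.2 -> [ 4.430e-01 -2.900e-02  2.050e-01  7.347e+01]
8 36 5 3 az -3.3 -> [4.580e-01 4.000e-03 2.020e-01 7.677e+01]
9 36 6 2 az -3.2 -> [4.730e-01 3.800e-02 2.000e-01 7.997e+01]
```

{"method": "apply_moves", "body": {"rows": [{"x":35,"y":-9,"z":2,"ax":0,"ay":0,"az":-3.3,"gripper":0.88},{"x":36,"y":-7,"z":3,"ax":0,"ay":0,"az":-3.3,"gripper":0.88},{"x":36,"y":-5,"z":2,"ax":0,"ay":0,"az":-3.2,"gripper":0.88},{"x":36,"y":-3,"z":3,"ax":0,"ay":0,"az":-3.3,"gripper":0.88},{"x":36,"y":-1,"z":2,"ax":0,"ay":0,"az":-3.2,"gripper":0.88}]}}

```text
clock: 1.45
position: [0.4145, -0.0962, 0.2103]
ee_rot: [0.834, 0.552, -0.0, 0.0]
ft_force: [1.0, -1.3, -0.7]
grip_width: 0.117
grasp_force: 0.0
```

{"method": "apply_moves", "body": {"rows": [{"x":37,"y":0,"z":3,"ax":0,"ay":0,"az":-3.3,"gripper":0.88},{"x":36,"y":3,"z":2,"ax":0,"ay":0,"az":-3.2,"gripper":0.88},{"x":36,"y":5,"z":3,"ax":0,"ay":0,"az":-3.3,"gripper":0.88},{"x":36,"y":6,"z":2,"ax":0,"ay":0,"az":-3.2,"gripper":0.88},{"x":0,"y":0,"z":0,"ax":0,"ay":0,"az":0,"gripper":0.88}]}}

```text
clock: 1.87
position: [0.4742, 0.0426, 0.2004]
ee_rot: [0.763, 0.646, 0.001, -0.001]
ft_force: [-1.3, 0.5, -0.4]
grip_width: 0.123
grasp_force: 0.0
```

Run:
```python
from h import *
o=get_obs();print(o["clock"],pose(),o["grip_width"],o["joint_pos"].round(2))
c=camera("wrist")
cv2.imwrite("pics/w2.png",cv2.resize(c["color"][:,:,::-1],(800,600),interpolation=cv2.INTER_CUBIC))
for n,p in(("hub",(*HUB,.108)),("handle",(.6024,.0805,.147)),("knob",(*KNOB,.128)),("pivot",(*PIV,.083))): print(n,np.array(proj(c,p))*1.5625)
```

```text
1.8667 [4.74210587e-01 4.25877521e-02 2.00353329e-01 8.04646846e+01] 0.12268566316370062 [ 0.58  0.09 -0.79  1.86  0.07  1.21 -0.4 ]
hub [550.30218485 252.12749327]
handle [687.18288417 212.67631211]
knob [398.07908078 410.10250999]
pivot [554.05116446 380.09210751]
```

View pics/w2.png

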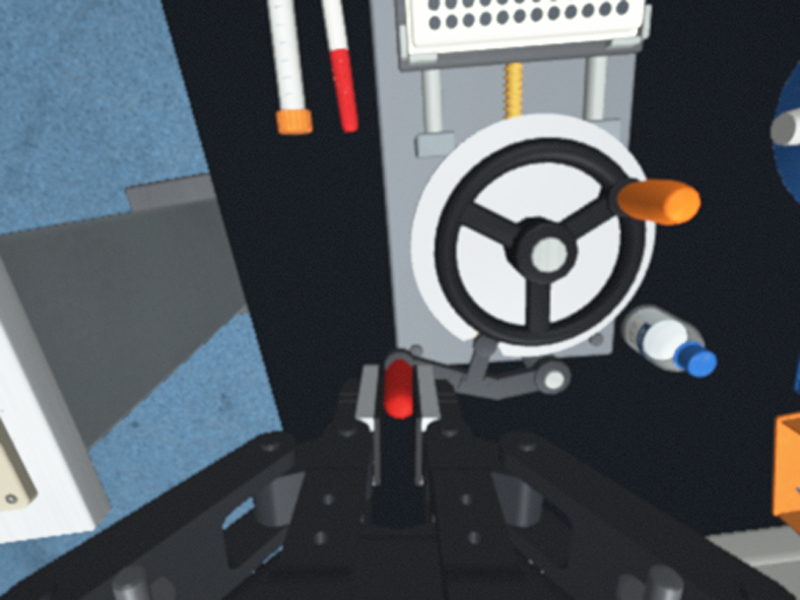

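The wrist view confirms it: hub at (549,255), knob (399,402), pivot (553,380) and handle top (679,203), all within a few pixels of the projection. Next I'll plan the latch push.

```bash
cat >> h.py <<'E'
def knob(al,d,side=1):
    "tool place (x,y,yaw) pushing the knob at latch angle al, d m short of contact; side 1: outward (-x face), -1: inward (+x face)"
    v=KNOB-PIV;v=R.from_rotvec([0,0,al]).as_matrix()[:2,:2]@v
    yaw=np.degrees(np.arctan2(v[1],v[0]))-90+al*0
    x=np.array([np.cos(np.radians(yaw)),np.sin(np.radians(yaw))])
    return *(PIV+v+side*x*(.0188+d)),yaw
E
python3 - <<'E'
from h import *
c=camera("wrist");s=1.5625
for n,u,v,z in(("hub",549,255,.108),("handle",679,203,.147),("knob",399,402,.128),("pivot",553,380,.083)):
    print(n,ray(c,(u+.5)/s-.5,(v+.5)/s-.5,z).round(4))
W=[]
for al,d,z,n in((0,.015,.165,1),(0,.015,.115,2),(0,.002,.115,2),(.1,0,.115,2),(.2,0,.115,2),(.34,0,.115,3)):
    x,y,w=knob(al,d);W.append((x,y,z,w,n))
p=pose();plan(W)
E
```

```text
hub [0.5558 0.0589 0.108 ]
handle [0.5979 0.0814 0.147 ]
knob [ 0.4668 -0.001   0.128 ]
pivot [ 0.5606 -0.0278  0.083 ]
1 -6 2 35 az 2.8 -> [4.740e-01 3.100e-02 1.650e-01 7.719e+01]
2 0 0 25 az 0.0 -> [4.740e-01 3.100e-02 1.400e-01 7.719e+01]
3 0 0 25 az 0.0 -> [4.740e-01 3.100e-02 1.150e-01 7.719e+01]
4 -7 0 0 az 0.0 -> [4.720e-01 2.400e-02 1.150e-01 7.719e+01]
5 -6 0 0 az 0.0 -> [4.710e-01 1.800e-02 1.150e-01 7.719e+01]
6 -6 -1 0 az -2.8 -> [4.690e-01 1.200e-02 1.150e-01 7.999e+01]
7 -6 0 0 az -2.9 -> [4.680e-01 7.000e-03 1.150e-01 8.289e+01]
8 -5 -1 0 az -2.9 -> [4.660e-01 2.000e-03 1.150e-01 8.579e+01]
9 -5 -1 0 az -2.8 -> [ 4.650e-01 -3.000e-03  1.150e-01  8.859e+01]
10 -5 -1 0 az 117.3 -> [ 4.640e-01 -8.000e-03  1.150e-01 -2.871e+01]
11 2 4 0 az 117.3 -> [ 4.6300e-01 -1.3000e-02  1.1500e-01 -1.4601e+02]
12 3 -3 0 az 117.4 -> [ 4.6300e-01 -1.7000e-02  1.1500e-01 -2.6341e+02]
```

{"method": "apply_moves", "body": {"rows": [{"x":-6,"y":2,"z":35,"ax":0,"ay":0,"az":2.8,"gripper":0.88},{"x":0,"y":0,"z":25,"ax":0,"ay":0,"az":0,"gripper":0.88},{"x":0,"y":0,"z":25,"ax":0,"ay":0,"az":0,"gripper":0.88},{"x":-7,"y":0,"z":0,"ax":0,"ay":0,"az":0,"gripper":0.88},{"x":-6,"y":0,"z":0,"ax":0,"ay":0,"az":0,"gripper":0.88}]}}

```text
clock: 2.38
position: [0.47, 0.0154, 0.1149]
ee_rot: [0.783, 0.622, -0.001, -0.001]
ft_force: [0.9, 2.0, -0.0]
grip_width: 0.116
grasp_force: 0.7
```

{"method": "apply_moves", "body": {"rows": [{"x":-6,"y":-1,"z":0,"ax":0,"ay":0,"az":-2.8,"gripper":0.88},{"x":-6,"y":0,"z":0,"ax":0,"ay":0,"az":-2.9,"gripper":0.88},{"x":-5,"y":-1,"z":0,"ax":0,"ay":0,"az":-2.9,"gripper":0.88},{"x":-5,"y":-1,"z":0,"ax":0,"ay":0,"az":-2.8,"gripper":0.88},{"x":-5,"y":-1,"z":0,"ax":0,"ay":0,"az":-2.7,"gripper":0.88}]}}

```text
clock: 2.8
position: [0.4646, -0.0109, 0.1175]
ee_rot: [0.7, 0.714, 0.001, 0.002]
ft_force: [3.6, 0.7, -1.9]
grip_width: 0.12
grasp_force: 1.4
```

Run:
```python
from h import *
o=get_obs();print(o["clock"],pose(),o["grip_width"],o["ft_force"].round(1))
for a in(.3,.35):print(knob(a,0))
```

```text
2.8 [ 4.64647206e-01 -1.08898846e-02  1.17507403e-01  9.11797299e+01] 0.12046485812189954 [ 3.6  0.7 -1.9]
(np.float64(0.4630937571188623), np.float64(-0.013301930293019307), np.float64(-265.66195687062554))
(np.float64(0.4626535708471823), np.float64(-0.01829428721156523), np.float64(-262.79716789497144))
```

{"method": "apply_moves", "body": {"rows": [{"x":-4,"y":0,"z":0,"ax":0,"ay":0,"az":-2.5,"gripper":0.88},{"x":-3,"y":0,"z":0,"ax":0,"ay":0,"az":0,"gripper":0.88},{"x":0,"y":0,"z":0,"ax":0,"ay":0,"az":0,"gripper":0.88},{"x":0,"y":0,"z":0,"ax":0,"ay":0,"az":0,"gripper":0.88}]}}

```text
clock: 3.13
position: [0.4647, -0.0171, 0.117]
ee_rot: [0.685, 0.728, 0.001, 0.001]
ft_force: [0.5, 1.9, 3.0]
grip_width: 0.12
grasp_force: 1.5
```

Run:
```python
from h import *
o=get_obs();print(o["clock"],pose(),o["grip_width"],o["ft_force"].round(1))
for a in(.3,.35):print(knob(a,0))
```

```text
3.1333 [ 4.64720114e-01 -1.70641445e-02  1.16961966e-01  9.34853346e+01] 0.12011673243519594 [0.5 1.9 3. ]
(np.float64(0.4630937571188623), np.float64(-0.013301930293019307), np.float64(-265.66195687062554))
(np.float64(0.4626535708471823), np.float64(-0.01829428721156523), np.float64(-262.79716789497144))
```

```bash
cat >> h.py <<'E'
HUB=np.array([.557,.0637])
def hand(phi,d,yaw=None,face=-1,extra=0):
    "tool place pushing the handle at polar angle phi (deg); face -1: -x side pushes, 1: +x side"
    y=(phi-90 if face>0 else phi+90) if yaw is None else yaw
    h=HUB+.05*np.array([np.cos(np.radians(phi)),np.sin(np.radians(phi))])
    x=np.array([np.cos(np.radians(y)),np.sin(np.radians(y))])
    return *(h-face*x*(.0188+d)),y
E
python3 - <<'E'
from h import *
p=pose();th=np.radians(p[3]);q=p.copy();q[0]+=.015*np.cos(th);q[1]+=.015*np.sin(th)
x,y,w=hand(24,.016)
plan([(*q,1),(q[0],q[1],.155,q[3],1),(q[0]+.02,q[1]+.02,.185,96,1),(x,y,.2,w,5)])
print(get_obs()["joint_pos"].round(2))
E
```

```text
1 15 0 0 az -0.0 -> [ 4.6400e-01 -2.0000e-03  1.1700e-01  9.3485e+01]
2 0 0 -38 az -0.0 -> [ 4.6400e-01 -2.0000e-03  1.5500e-01  9.3485e+01]
3 19 21 -30 az -2.5 -> [4.8400e-01 1.8000e-02 1.8500e-01 9.5985e+01]
4 17 23 -3 az -3.6 -> [5.0500e-01 3.7000e-02 1.8800e-01 9.9585e+01]
5 16 24 -3 az -3.6 -> [5.26000e-01 5.70000e-02 1.91000e-01 1.03185e+02]
6 14 25 -3 az -3.6 -> [5.47000e-01 7.70000e-02 1.94000e-01 1.06785e+02]
7 13 26 -3 az -3.6 -> [5.68000e-01 9.70000e-02 1.97000e-01 1.10385e+02]
8 11 26 -3 az -3.6 -> [  0.589   0.116   0.2   113.985]
[ 0.66  0.17 -0.77  1.99  0.13  1.04 -0.11]
```

{"method": "apply_moves", "body": {"rows": [{"x":15,"y":0,"z":0,"ax":0,"ay":0,"az":0,"gripper":0.88},{"x":0,"y":0,"z":-38,"ax":0,"ay":0,"az":0,"gripper":0.88},{"x":19,"y":21,"z":-30,"ax":0,"ay":0,"az":-2.5,"gripper":0.88},{"x":17,"y":23,"z":-3,"ax":0,"ay":0,"az":-3.6,"gripper":0.88},{"x":16,"y":24,"z":-3,"ax":0,"ay":0,"az":-3.6,"gripper":0.88}]}}

```text
clock: 3.55
position: [0.5268, 0.0572, 0.1924]
ee_rot: [0.621, 0.784, 0.001, 0.003]
ft_force: [-0.5, 0.0, -0.3]
grip_width: 0.121
grasp_force: 0.0
```

{"method": "apply_moves", "body": {"rows": [{"x":14,"y":25,"z":-3,"ax":0,"ay":0,"az":-3.6,"gripper":0.88},{"x":13,"y":26,"z":-3,"ax":0,"ay":0,"az":-3.6,"gripper":0.88},{"x":11,"y":26,"z":-3,"ax":0,"ay":0,"az":-3.6,"gripper":0.88},{"x":0,"y":0,"z":0,"ax":0,"ay":0,"az":0,"gripper":0.88},{"x":0,"y":0,"z":0,"ax":0,"ay":0,"az":0,"gripper":0.88}]}}

```text
clock: 3.97
position: [0.5879, 0.1173, 0.1986]
ee_rot: [0.544, 0.839, 0.0, -0.0]
ft_force: [-0.8, -0.5, -0.3]
grip_width: 0.122
grasp_force: 0.0
```

Run:
```python
from h import *
o=get_obs();print(o["clock"],pose(),o["grip_width"],o["joint_pos"].round(2))
c=camera("wrist")
cv2.imwrite("pics/w3.png",cv2.resize(c["color"][:,:,::-1],(800,600),interpolation=cv2.INTER_CUBIC))
s=1.5625
for n,p in(("hub",(*HUB,.108)),("handle20",(*(HUB+.05*np.array([.94,.342])),.147)),("handle28",(*(HUB+.05*np.array([.883,.469])),.147)),("knob0",(*KNOB,.128)),("pivot",(*PIV,.083))): print(n,np.array(proj(c,p))*s)
for a in(.25,.3,.35,.4):
    v=PIV+R.from_rotvec([0,0,a]).as_matrix()[:2,:2]@(KNOB-PIV);print(a,np.array(proj(c,(*v,.128)))*s)
```

```text
3.9667 [  0.58787058   0.11731609   0.1985902  114.12753301] 0.12188211625611915 [ 0.38  0.43 -0.85  1.56  0.33  1.31 -0.08]
hub [308.17330599 377.68227484]
handle20 [397.02755838 422.16094389]
handle28 [397.01290205 409.36260968]
knob0 [ 98.56621799 435.04731352]
pivot [276.9643315  471.75903985]
0.25 [ 84.27873627 468.55390805]
0.3 [ 82.83585954 475.53961861]
0.35 [ 81.85892843 482.57078849]
0.4 [ 81.34262491 489.62721398]
```

View pics/w3.png

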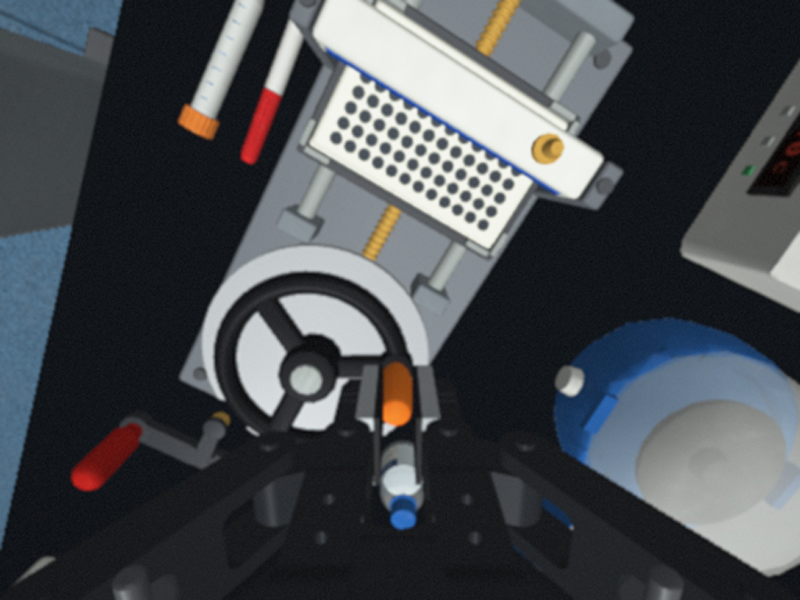

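The latch is out: knob top at (90,475), roughly 0.3 rad, with the roller at (220,418) clear of the disc. The handle top at (398,410) sits in line with the finger gap, which puts it at about 27° polar. I'll plan the first push.

```bash
sed -i 's/face\*x\*(.0188+d)/face*x*(.0173+d)/' h.py
python3 - <<'E'
from h import *
x,y,w=hand(27,.014);W=[(x,y,.16,w,1),(x,y,.122,w,2)]
x,y,w=hand(27,.003);W+=[(x,y,.122,w,2)]
for k in range(1,11):
    ph=27-k*7; x,y,w=hand(ph,0,117-k*6.5);W.append((x,y,.122,w,1))
plan(W)
E
```

```text
1 -2 -1 38 az -3.0 -> [5.87000e-01 1.14000e-01 1.60000e-01 1.17042e+02]
2 0 0 19 az 0.0 -> [5.87000e-01 1.14000e-01 1.41000e-01 1.17042e+02]
3 0 0 19 az 0.0 -> [5.87000e-01 1.14000e-01 1.22000e-01 1.17042e+02]
4 -5 0 0 az 0.0 -> [5.90000e-01 1.10000e-01 1.22000e-01 1.17042e+02]
5 -6 0 0 az 0.0 -> [5.92000e-01 1.04000e-01 1.22000e-01 1.17042e+02]
6 -9 2 0 az 6.5 -> [5.98000e-01 9.70000e-02 1.22000e-01 1.10542e+02]
7 -6 1 0 az 6.5 -> [6.01000e-01 9.20000e-02 1.22000e-01 1.04042e+02]
8 -6 2 0 az 6.5 -> [6.0500e-01 8.6000e-02 1.2200e-01 9.7542e+01]
9 -7 1 0 az 6.5 -> [6.0700e-01 8.0000e-02 1.2200e-01 9.1042e+01]
10 -6 2 0 az 6.5 -> [6.0900e-01 7.4000e-02 1.2200e-01 8.4542e+01]
11 -6 1 0 az 6.5 -> [6.0900e-01 6.8000e-02 1.2200e-01 7.8042e+01]
12 -6 1 0 az 6.5 -> [6.0900e-01 6.2000e-02 1.2200e-01 7.1542e+01]
13 -6 1 0 az 6.5 -> [6.0800e-01 5.6000e-02 1.2200e-01 6.5042e+01]
14 -6 1 0 az 6.5 -> [6.0600e-01 5.0000e-02 1.2200e-01 5.8542e+01]
15 -7 2 0 az 6.5 -> [6.0400e-01 4.3000e-02 1.2200e-01 5.2042e+01]
```

{"method": "apply_moves", "body": {"rows": [{"x":-2,"y":-1,"z":38,"ax":0,"ay":0,"az":-3,"gripper":0.84},{"x":0,"y":0,"z":19,"ax":0,"ay":0,"az":0,"gripper":0.84},{"x":0,"y":0,"z":19,"ax":0,"ay":0,"az":0,"gripper":0.84},{"x":-5,"y":0,"z":0,"ax":0,"ay":0,"az":0,"gripper":0.84},{"x":-6,"y":0,"z":0,"ax":0,"ay":0,"az":0,"gripper":0.84}]}}

```text
clock: 4.43
position: [0.5918, 0.1032, 0.1225]
ee_rot: [0.522, 0.853, -0.001, -0.0]
ft_force: [-0.2, 0.3, 0.9]
grip_width: 0.159
grasp_force: 0.0
```

{"method": "apply_moves", "body": {"rows": [{"x":-8,"y":2,"z":0,"ax":0,"ay":0,"az":6.5,"gripper":0.84},{"x":-6,"y":1,"z":0,"ax":0,"ay":0,"az":6.5,"gripper":0.84},{"x":-6,"y":2,"z":0,"ax":0,"ay":0,"az":6.5,"gripper":0.84},{"x":-7,"y":1,"z":0,"ax":0,"ay":0,"az":6.5,"gripper":0.84},{"x":-6,"y":2,"z":0,"ax":0,"ay":0,"az":6.5,"gripper":0.84}]}}

```text
clock: 4.85
position: [0.6085, 0.0746, 0.1242]
ee_rot: [0.742, 0.671, 0.001, 0.0]
ft_force: [-3.5, 3.5, -1.4]
grip_width: 0.158
grasp_force: 2.6
```

```bash
cat > s.py <<'E'
from h import *
o=get_obs();p=pose();print(o["clock"],p.round(4),o["grip_width"],o["ft_force"].round(1),o["joint_pos"].round(2))
import sys
f=int(sys.argv[1]);th=np.radians(p[3])
h=p[:2]+f*.0173*np.array([np.cos(th),np.sin(th)])-HUB
print("handle est r,phi",np.hypot(*h),np.degrees(np.arctan2(h[1],h[0])))
E
python3 s.py -1
```

```text
4.85 [6.08500e-01 7.46000e-02 1.24200e-01 8.42471e+01] 0.15783509451734076 [-3.5  3.5 -1.4] [ 0.34  0.49 -0.7   1.6   0.33  1.17 -0.53]
handle est r,phi 0.05019128397139738 -7.242988576999719
```

Contact is nested: estimated radius 50.2 mm at about 5 N. I'll plan the next stretch.

```bash
cat > pl.py <<'E'
# args: phi0 dphi dyaw n face
from h import *
import sys
ph,dp,dw,n,f=map(float,sys.argv[1:6]);p=pose();W=[]
for k in range(1,int(n)+1):
    x,y,w=hand(ph-k*dp,0,p[3]-k*dw,int(f));W.append((x,y,.122,w,1))
plan(W)
E
python3 pl.py -8 7.5 6.6 15 -1
```

```text
1 -7 1 2 az 6.6 -> [6.0900e-01 6.8000e-02 1.2200e-01 7.7647e+01]
2 -7 1 0 az 6.6 -> [6.0800e-01 6.0000e-02 1.2200e-01 7.1047e+01]
3 -6 1 0 az 6.6 -> [6.0700e-01 5.4000e-02 1.2200e-01 6.4447e+01]
4 -7 1 0 az 6.6 -> [6.0500e-01 4.8000e-02 1.2200e-01 5.7847e+01]
5 -6 1 0 az 6.6 -> [6.0300e-01 4.2000e-02 1.2200e-01 5.1247e+01]
6 -7 1 0 az 6.6 -> [5.9900e-01 3.6000e-02 1.2200e-01 4.4647e+01]
7 -6 1 0 az 6.6 -> [5.9600e-01 3.1000e-02 1.2200e-01 3.8047e+01]
8 -7 1 0 az 6.6 -> [5.9100e-01 2.6000e-02 1.2200e-01 3.1447e+01]
9 -7 0 0 az 6.6 -> [5.8500e-01 2.2000e-02 1.2200e-01 2.4847e+01]
10 -6 0 0 az 6.6 -> [ 0.579  0.02   0.122 18.247]
11 -6 1 0 az 6.6 -> [ 0.574  0.017  0.122 11.647]
12 -7 0 0 az 6.6 -> [0.567 0.016 0.122 5.047]
13 -6 0 0 az 6.6 -> [ 0.561  0.015  0.122 -1.553]
14 -7 0 0 az 6.6 -> [ 0.554  0.015  0.122 -8.153]
15 -6 0 0 az 6.6 -> [  0.548   0.016   0.122 -14.753]
```

{"method": "apply_moves", "body": {"rows": [{"x":-7,"y":1,"z":0,"ax":0,"ay":0,"az":6.6,"gripper":0.84},{"x":-7,"y":1,"z":0,"ax":0,"ay":0,"az":6.6,"gripper":0.84},{"x":-6,"y":1,"z":0,"ax":0,"ay":0,"az":6.6,"gripper":0.84},{"x":-7,"y":1,"z":0,"ax":0,"ay":0,"az":6.6,"gripper":0.84},{"x":-6,"y":1,"z":0,"ax":0,"ay":0,"az":6.6,"gripper":0.84}]}}

```text
clock: 5.27
position: [0.6039, 0.0419, 0.1247]
ee_rot: [0.902, 0.432, 0.002, 0.0]
ft_force: [2.0, 2.4, -2.1]
grip_width: 0.163
grasp_force: 2.0
```

{"method": "apply_moves", "body": {"rows": [{"x":-7,"y":1,"z":0,"ax":0,"ay":0,"az":6.6,"gripper":0.84},{"x":-6,"y":1,"z":0,"ax":0,"ay":0,"az":6.6,"gripper":0.84},{"x":-7,"y":1,"z":0,"ax":0,"ay":0,"az":6.6,"gripper":0.84},{"x":-7,"y":0,"z":0,"ax":0,"ay":0,"az":6.6,"gripper":0.84},{"x":-6,"y":0,"z":0,"ax":0,"ay":0,"az":6.6,"gripper":0.84}]}}

```text
clock: 5.68
position: [0.5809, 0.0187, 0.1249]
ee_rot: [0.987, 0.158, 0.002, 0.001]
ft_force: [4.4, -1.4, -1.9]
grip_width: 0.161
grasp_force: 2.7
```

```bash
python3 s.py -1;python3 pl.py -82 7.5 6.6 10 -1
```

```text
5.6833 [ 0.5809  0.0187  0.1249 18.1861] 0.16110047263250524 [ 4.4 -1.4 -1.9] [ 0.3   0.37 -0.49  1.7   0.19  1.11 -1.51]
handle est r,phi 0.050973973585995855 -81.61490207033464
1 -7 -1 3 az 6.6 -> [ 0.574  0.017  0.122 11.586]
2 -6 1 0 az 6.6 -> [0.568 0.015 0.122 4.986]
3 -6 0 0 az 6.6 -> [ 0.562  0.015  0.122 -1.614]
4 -7 0 0 az 6.6 -> [ 0.555  0.015  0.122 -8.214]
5 -6 0 0 az 6.6 -> [  0.549   0.016   0.122 -14.814]
6 -7 0 0 az 6.6 -> [ 5.4300e-01  1.8000e-02  1.2200e-01 -2.1414e+01]
7 -6 0 0 az 6.6 -> [ 5.3700e-01  2.0000e-02  1.2200e-01 -2.8014e+01]
8 -6 -1 0 az 6.6 -> [ 5.3200e-01  2.3000e-02  1.2200e-01 -3.4614e+01]
9 -6 0 0 az 6.6 -> [ 5.2700e-01  2.7000e-02  1.2200e-01 -4.1214e+01]
10 -6 0 0 az 6.6 -> [ 5.2300e-01  3.1000e-02  1.2200e-01 -4.7814e+01]
```

{"method": "apply_moves", "body": {"rows": [{"x":-7,"y":0,"z":0,"ax":0,"ay":0,"az":6.6,"gripper":0.84},{"x":-6,"y":0,"z":0,"ax":0,"ay":0,"az":6.6,"gripper":0.84},{"x":-6,"y":0,"z":0,"ax":0,"ay":0,"az":6.6,"gripper":0.84},{"x":-7,"y":0,"z":0,"ax":0,"ay":0,"az":6.6,"gripper":0.84},{"x":-6,"y":0,"z":0,"ax":0,"ay":0,"az":6.6,"gripper":0.84}]}}

```text
clock: 6.1
position: [0.5492, 0.0143, 0.125]
ee_rot: [0.992, -0.13, 0.002, 0.001]
ft_force: [1.5, -5.0, 0.7]
grip_width: 0.164
grasp_force: 3.4
```

```bash
python3 s.py -1;python3 pl.py -119 7.5 6 10 -1
```

```text
6.1 [ 5.49200e-01  1.43000e-02  1.25000e-01 -1.48851e+01] 0.16426421360701374 [ 1.5 -5.   0.7] [ 0.25  0.29 -0.42  1.79  0.14  1.08 -2.04]
handle est r,phi 0.0511779652187563 -118.58007560014549
1 -6 -1 3 az 6.0 -> [ 5.4400e-01  1.7000e-02  1.2200e-01 -2.0885e+01]
2 -7 -1 0 az 6.0 -> [ 5.3800e-01  2.0000e-02  1.2200e-01 -2.6885e+01]
3 -6 0 0 az 6.0 -> [ 5.3200e-01  2.3000e-02  1.2200e-01 -3.2885e+01]
4 -6 -1 0 az 6.0 -> [ 5.2800e-01  2.7000e-02  1.2200e-01 -3.8885e+01]
5 -6 -1 0 az 6.0 -> [ 5.2400e-01  3.2000e-02  1.2200e-01 -4.4885e+01]
6 -6 -1 0 az 6.0 -> [ 5.2000e-01  3.7000e-02  1.2200e-01 -5.0885e+01]
7 -6 -1 0 az 6.0 -> [ 5.1700e-01  4.2000e-02  1.2200e-01 -5.6885e+01]
8 -6 -1 0 az 6.0 -> [ 5.1500e-01  4.7000e-02  1.2200e-01 -6.2885e+01]
9 -6 -2 0 az 6.0 -> [ 5.1400e-01  5.4000e-02  1.2200e-01 -6.8885e+01]
10 -5 -1 0 az 6.0 -> [ 5.1300e-01  5.9000e-02  1.2200e-01 -7.4885e+01]
```

```bash
python3 pl.py -119 7.5 4.2 6 -1
```

```text
1 -6 -2 3 az 4.2 -> [ 5.4400e-01  1.8000e-02  1.2200e-01 -1.9085e+01]
2 -6 -1 0 az 4.2 -> [ 5.3900e-01  2.1000e-02  1.2200e-01 -2.3285e+01]
3 -6 -1 0 az 4.2 -> [ 5.3300e-01  2.4000e-02  1.2200e-01 -2.7485e+01]
4 -6 -2 0 az 4.2 -> [ 5.2900e-01  2.9000e-02  1.2200e-01 -3.1685e+01]
5 -6 -2 0 az 4.2 -> [ 5.2500e-01  3.3000e-02  1.2200e-01 -3.5885e+01]
6 -5 -3 0 az 4.2 -> [ 5.2300e-01  3.9000e-02  1.2200e-01 -4.0085e+01]
```

{"method": "apply_moves", "body": {"rows": [{"x":-6,"y":-1,"z":0,"ax":0,"ay":0,"az":4.2,"gripper":0.84},{"x":-6,"y":-1,"z":0,"ax":0,"ay":0,"az":4.2,"gripper":0.84},{"x":-6,"y":-1,"z":0,"ax":0,"ay":0,"az":4.2,"gripper":0.84},{"x":-6,"y":-2,"z":0,"ax":0,"ay":0,"az":4.2,"gripper":0.84},{"x":-6,"y":-2,"z":0,"ax":0,"ay":0,"az":4.2,"gripper":0.84}]}}

```text
clock: 6.52
position: [0.5242, 0.0327, 0.1247]
ee_rot: [0.952, -0.307, 0.002, 0.0]
ft_force: [0.3, -3.3, 0.3]
grip_width: 0.16
grasp_force: 2.4
```

```bash
python3 s.py -1
```

```text
6.5167 [ 5.24200e-01  3.27000e-02  1.24700e-01 -3.57558e+01] 0.1596688757422855 [ 0.3 -3.3  0.3] [ 0.2   0.24 -0.39  1.85  0.11  1.07 -2.43]
handle est r,phi 0.05127476887791826 -155.94800966573325
```

Run:
```python
from h import *
p=pose();th=np.radians(p[3]);q=p.copy();q[0]+=.016*np.cos(th);q[1]+=.016*np.sin(th)
x,y,w=hand(-156,.018,face=1);w=114
plan([(*q,1),(q[0],q[1],.16,q[3]+5,1),(q[0],q[1],.19,q[3]+12,1),(x,y,.19,w,20)])
```

```text
1 16 0 0 az -0.0 -> [ 5.3700e-01  2.3000e-02  1.2500e-01 -3.5756e+01]
2 0 0 -35 az -5.0 -> [ 5.3700e-01  2.3000e-02  1.6000e-01 -3.0756e+01]
3 0 0 -30 az -7.0 -> [ 5.3700e-01  2.3000e-02  1.9000e-01 -2.3756e+01]
4 0 1 0 az -6.9 -> [  0.537   0.022   0.19  -16.856]
5 0 1 0 az -6.9 -> [ 0.537  0.021  0.19  -9.956]
6 0 1 0 az -6.9 -> [ 0.536  0.02   0.19  -3.056]
7 -1 1 0 az -6.9 -> [0.535 0.02  0.19  3.844]
8 -1 0 0 az -6.9 -> [ 0.534  0.019  0.19  10.744]
9 -1 0 0 az -6.9 -> [ 0.533  0.019  0.19  17.644]
10 -1 0 0 az -6.9 -> [5.3200e-01 1.9000e-02 1.9000e-01 2.4544e+01]
11 -1 0 0 az -6.9 -> [5.3100e-01 1.9000e-02 1.9000e-01 3.1444e+01]
12 -1 0 0 az -6.9 -> [5.3100e-01 1.8000e-02 1.9000e-01 3.8344e+01]
13 -1 0 0 az -6.9 -> [5.3000e-01 1.7000e-02 1.9000e-01 4.5244e+01]
14 -1 0 0 az -6.9 -> [5.2900e-01 1.7000e-02 1.9000e-01 5.2144e+01]
15 -1 0 0 az -6.9 -> [5.2800e-01 1.6000e-02 1.9000e-01 5.9044e+01]
16 -1 0 0 az -6.9 -> [5.2800e-01 1.5000e-02 1.9000e-01 6.5944e+01]
17 -1 0 0 az -6.9 -> [5.2800e-01 1.4000e-02 1.9000e-01 7.2844e+01]
18 -1 0 0 az -6.9 -> [5.2700e-01 1.3000e-02 1.9000e-01 7.9744e+01]
19 0 0 0 az -6.9 -> [5.2700e-01 1.3000e-02 1.9000e-01 8.6644e+01]
20 -1 0 0 az -6.8 -> [5.2700e-01 1.2000e-02 1.9000e-01 9.3444e+01]
21 0 -1 0 az -6.9 -> [5.26000e-01 1.20000e-02 1.90000e-01 1.00344e+02]
22 0 0 0 az -6.8 -> [5.26000e-01 1.20000e-02 1.90000e-01 1.07144e+02]
23 -1 -1 0 az -6.9 -> [5.26000e-01 1.10000e-02 1.90000e-01 1.14044e+02]
```

{"method": "apply_moves", "body": {"rows": [{"x":16,"y":0,"z":0,"ax":0,"ay":0,"az":0,"gripper":0.84},{"x":0,"y":0,"z":-35,"ax":0,"ay":0,"az":-5,"gripper":0.84},{"x":0,"y":0,"z":-30,"ax":0,"ay":0,"az":-7,"gripper":0.84},{"x":0,"y":1,"z":0,"ax":0,"ay":0,"az":-7,"gripper":0.84},{"x":0,"y":1,"z":0,"ax":0,"ay":0,"az":-7,"gripper":0.84}]}}

```text
clock: 6.93
position: [0.5376, 0.0232, 0.1918]
ee_rot: [0.997, -0.079, 0.003, -0.0]
ft_force: [-0.5, 1.0, -0.6]
grip_width: 0.163
grasp_force: 0.0
```

{"method": "apply_moves", "body": {"rows": [{"x":0,"y":1,"z":0,"ax":0,"ay":0,"az":-7,"gripper":0.84},{"x":-1,"y":1,"z":0,"ax":0,"ay":0,"az":-7,"gripper":0.84},{"x":-1,"y":0,"z":0,"ax":0,"ay":0,"az":-7,"gripper":0.84},{"x":-1,"y":0,"z":0,"ax":0,"ay":0,"az":-7,"gripper":0.84},{"x":-1,"y":0,"z":0,"ax":0,"ay":0,"az":-7,"gripper":0.84}]}}

```text
clock: 7.35
position: [0.5323, 0.0204, 0.1897]
ee_rot: [0.975, 0.224, 0.002, 0.001]
ft_force: [-0.5, 0.6, 0.4]
grip_width: 0.159
grasp_force: 0.0
```

{"method": "apply_moves", "body": {"rows": [{"x":-1,"y":0,"z":0,"ax":0,"ay":0,"az":-7,"gripper":0.84},{"x":-1,"y":0,"z":0,"ax":0,"ay":0,"az":-7,"gripper":0.84},{"x":-1,"y":0,"z":0,"ax":0,"ay":0,"az":-7,"gripper":0.84},{"x":-1,"y":0,"z":0,"ax":0,"ay":0,"az":-7,"gripper":0.84},{"x":-1,"y":0,"z":0,"ax":0,"ay":0,"az":-7,"gripper":0.84}]}}

```text
clock: 7.77
position: [0.5285, 0.0173, 0.1897]
ee_rot: [0.862, 0.507, 0.001, 0.001]
ft_force: [-1.0, 0.2, 0.1]
grip_width: 0.159
grasp_force: 0.0
```

{"method": "apply_moves", "body": {"rows": [{"x":-1,"y":0,"z":0,"ax":0,"ay":0,"az":-7,"gripper":0.84},{"x":-1,"y":0,"z":0,"ax":0,"ay":0,"az":-7,"gripper":0.84},{"x":-1,"y":0,"z":0,"ax":0,"ay":0,"az":-7,"gripper":0.84},{"x":-1,"y":0,"z":0,"ax":0,"ay":0,"az":-7,"gripper":0.84},{"x":0,"y":0,"z":0,"ax":0,"ay":0,"az":-7,"gripper":0.84}]}}

```text
clock: 8.18
position: [0.5272, 0.0133, 0.1896]
ee_rot: [0.67, 0.742, 0.001, 0.001]
ft_force: [-0.1, -0.2, -0.9]
grip_width: 0.159
grasp_force: 0.0
```

Run:
```python
from h import *
o=get_obs();print(o["clock"],pose(),o["joint_pos"].round(2))
x,y,w=hand(-156,.018,face=1);w=114
x2,y2,_=hand(-156,.003,face=1)
plan([(x,y,.19,w,2),(x,y,.122,w,3),(x2,y2,.122,w,2)])
s=1.5625
c=camera("wrist")
cv2.imwrite("pics/w4.png",cv2.resize(c["color"][:,:,::-1],(800,600),interpolation=cv2.INTER_CUBIC))
for a in(-148,-156,-164): print(a,np.array(proj(c,(*(HUB+.05*np.array([np.cos(np.radians(a)),np.sin(np.radians(a))])),.147)))*s)
print(np.array(proj(c,(*HUB,.108)))*s)
for a in(.25,.3,.35):
    v=PIV+R.from_rotvec([0,0,a]).as_matrix()[:2,:2]@(KNOB-PIV);print(a,np.array(proj(c,(*v,.128)))*s)
```

```text
8.1833 [5.27185972e-01 1.32548111e-02 1.89595249e-01 9.58747472e+01] [ 0.44  0.21 -0.61  1.76  0.13  1.21 -0.11]
1 -1 -1 0 az -9.1 -> [5.26000e-01 1.20000e-02 1.90000e-01 1.04975e+02]
2 -1 -1 0 az -9.0 -> [5.26000e-01 1.10000e-02 1.90000e-01 1.13975e+02]
3 0 0 23 az -0.0 -> [5.26000e-01 1.10000e-02 1.67000e-01 1.13975e+02]
4 0 0 22 az -0.0 -> [5.26000e-01 1.10000e-02 1.45000e-01 1.13975e+02]
5 0 0 23 az -0.0 -> [5.26000e-01 1.10000e-02 1.22000e-01 1.13975e+02]
6 8 0 0 az -0.0 -> [5.22000e-01 1.80000e-02 1.22000e-01 1.13975e+02]
7 7 0 0 az -0.0 -> [5.19000e-01 2.50000e-02 1.22000e-01 1.13975e+02]
-148 [373.247783   297.28400651]
-156 [366.58063086 282.21391771]
-164 [362.02813519 266.07998671]
[469.16952016 230.33481406]
0.25 [262.95251104 399.74883676]
0.3 [263.3544388  408.47004992]
0.35 [264.24149862 417.08448143]
```

View pics/w4.png

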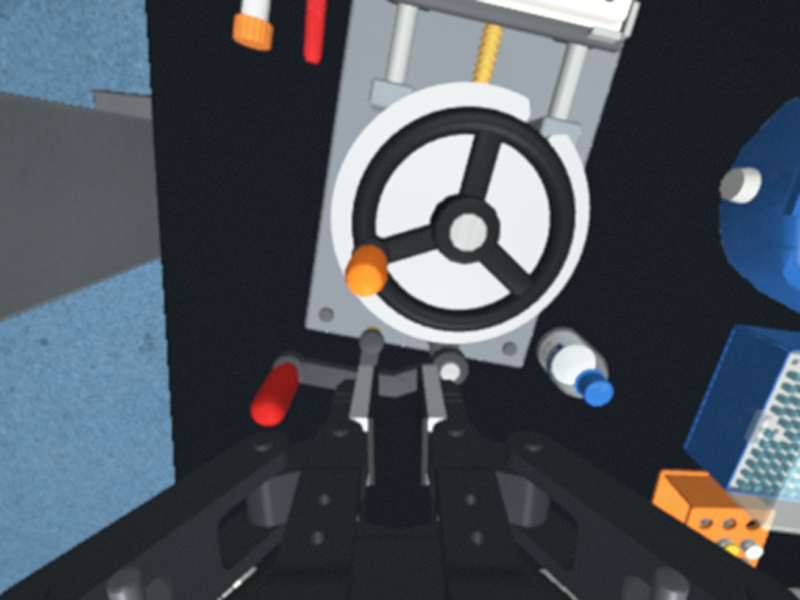

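The handle is at (367,272), about -159°. The knob at (268,410), about 0.31 rad, is still out, and the roller is clear of the disc. Now I'll descend behind the handle and start the second half.

{"method": "apply_moves", "body": {"rows": [{"x":-1,"y":-1,"z":0,"ax":0,"ay":0,"az":-7,"gripper":0.84},{"x":-1,"y":-1,"z":10,"ax":0,"ay":0,"az":-7,"gripper":0.84},{"x":0,"y":0,"z":29,"ax":0,"ay":0,"az":-3,"gripper":0.84},{"x":0,"y":0,"z":29,"ax":0,"ay":0,"az":0,"gripper":0.84},{"x":8,"y":0,"z":0,"ax":0,"ay":0,"az":0,"gripper":0.84}]}}

```text
clock: 8.65
position: [0.5199, 0.017, 0.1162]
ee_rot: [0.557, 0.83, -0.002, -0.002]
ft_force: [-1.9, -0.6, -0.1]
grip_width: 0.162
grasp_force: 0.0
```

```bash
python3 s.py 1;python3 - <<'E'
from h import *
p=pose();W=[(*hand(-158,.003,112,1)[:2],.122,112,1)]
for k in range(1,15): W.append((*hand(-158-7.5*k,0,112-6.6*k,1)[:2],.122,112-6.6*k,1))
plan(W)
E
```

```text
8.65 [5.199000e-01 1.700000e-02 1.162000e-01 1.122676e+02] 0.16185401763044094 [-1.9 -0.6 -0.1] [ 0.44  0.28 -0.64  1.85  0.19  1.07  0.12]
handle est r,phi 0.05337646367531114 -144.90430267611924
1 9 2 -6 az 0.3 -> [5.18000e-01 2.60000e-02 1.22000e-01 1.11968e+02]
2 10 -2 0 az 6.6 -> [5.13000e-01 3.50000e-02 1.22000e-01 1.05368e+02]
3 6 -1 0 az 6.6 -> [5.1000e-01 4.0000e-02 1.2200e-01 9.8768e+01]
4 7 -1 0 az 6.6 -> [5.0800e-01 4.7000e-02 1.2200e-01 9.2168e+01]
5 7 -2 0 az 6.6 -> [5.0600e-01 5.4000e-02 1.2200e-01 8.5568e+01]
6 6 -1 0 az 6.6 -> [5.0500e-01 6.0000e-02 1.2200e-01 7.8968e+01]
7 7 -1 0 az 6.6 -> [5.0600e-01 6.7000e-02 1.2200e-01 7.2368e+01]
8 6 -1 0 az 6.6 -> [ 0.507  0.073  0.122 65.768]
9 7 -1 0 az 6.6 -> [ 0.509  0.08   0.122 59.168]
10 7 0 0 az 6.6 -> [ 0.512  0.086  0.122 52.568]
11 6 -1 0 az 6.6 -> [ 0.515  0.091  0.122 45.968]
12 6 -1 0 az 6.6 -> [ 0.518  0.096  0.122 39.368]
13 7 0 0 az 6.6 -> [ 0.524  0.101  0.122 32.768]
14 6 0 0 az 6.6 -> [ 0.529  0.104  0.122 26.168]
15 7 -1 0 az 6.6 -> [ 0.535  0.108  0.122 19.568]
```

{"method": "apply_moves", "body": {"rows": [{"x":8,"y":1,"z":0,"ax":0,"ay":0,"az":0,"gripper":0.84},{"x":9,"y":-2,"z":0,"ax":0,"ay":0,"az":6.6,"gripper":0.84},{"x":7,"y":-1,"z":0,"ax":0,"ay":0,"az":6.6,"gripper":0.84},{"x":7,"y":-1,"z":0,"ax":0,"ay":0,"az":6.6,"gripper":0.84},{"x":7,"y":-2,"z":0,"ax":0,"ay":0,"az":6.6,"gripper":0.84}]}}

```text
clock: 9.07
position: [0.5073, 0.0553, 0.1218]
ee_rot: [0.733, 0.681, 0.0, 0.001]
ft_force: [0.3, -2.7, -0.9]
grip_width: 0.161
grasp_force: 1.1
```

```bash
python3 s.py 1
```

```text
9.0667 [5.07300e-01 5.53000e-02 1.21800e-01 8.57799e+01] 0.16141948250927374 [ 0.3 -2.7 -0.9] [ 0.34  0.24 -0.6   1.88  0.16  1.07 -0.4 ]
handle est r,phi 0.04918433908972566 169.64660842243802
```

```bash
python3 pl.py -190.5 7.5 6.5 15 1
```

```text
1 7 -2 0 az 6.5 -> [5.060e-01 6.200e-02 1.220e-01 7.928e+01]
2 6 0 0 az 6.5 -> [5.070e-01 6.800e-02 1.220e-01 7.278e+01]
3 7 -1 0 az 6.5 -> [ 0.508  0.075  0.122 66.28 ]
4 6 0 0 az 6.5 -> [ 0.511  0.081  0.122 59.78 ]
5 7 -1 0 az 6.5 -> [ 0.513  0.087  0.122 53.28 ]
6 6 0 0 az 6.5 -> [ 0.517  0.092  0.122 46.78 ]
7 7 0 0 az 6.5 -> [ 0.522  0.097  0.122 40.28 ]
8 6 0 0 az 6.5 -> [ 0.526  0.101  0.122 33.78 ]
9 6 0 0 az 6.5 -> [ 0.531  0.104  0.122 27.28 ]
10 6 0 0 az 6.5 -> [ 0.536  0.107  0.122 20.78 ]
11 7 0 0 az 6.5 -> [ 0.543  0.11   0.122 14.28 ]
12 6 1 0 az 6.5 -> [0.549 0.11  0.122 7.78 ]
13 6 0 0 az 6.5 -> [0.555 0.111 0.122 1.28 ]
14 6 1 0 az 6.5 -> [ 0.561  0.11   0.122 -5.22 ]
15 6 0 0 az 6.5 -> [  0.567   0.11    0.122 -11.72 ]
```

{"method": "apply_moves", "body": {"rows": [{"x":7,"y":-1,"z":0,"ax":0,"ay":0,"az":6.5,"gripper":0.84},{"x":6,"y":-1,"z":0,"ax":0,"ay":0,"az":6.5,"gripper":0.84},{"x":7,"y":-1,"z":0,"ax":0,"ay":0,"az":6.5,"gripper":0.84},{"x":6,"y":0,"z":0,"ax":0,"ay":0,"az":6.5,"gripper":0.84},{"x":7,"y":-1,"z":0,"ax":0,"ay":0,"az":6.5,"gripper":0.84}]}}

```text
clock: 9.48
position: [0.5134, 0.0874, 0.1223]
ee_rot: [0.894, 0.448, 0.001, 0.001]
ft_force: [1.3, -6.0, -0.3]
grip_width: 0.162
grasp_force: 3.2
```

{"method": "apply_moves", "body": {"rows": [{"x":6,"y":0,"z":0,"ax":0,"ay":0,"az":6.5,"gripper":0.84},{"x":7,"y":0,"z":0,"ax":0,"ay":0,"az":6.5,"gripper":0.84},{"x":6,"y":0,"z":0,"ax":0,"ay":0,"az":6.5,"gripper":0.84},{"x":6,"y":0,"z":0,"ax":0,"ay":0,"az":6.5,"gripper":0.84},{"x":6,"y":0,"z":0,"ax":0,"ay":0,"az":6.5,"gripper":0.84}]}}

```text
clock: 9.9
position: [0.5363, 0.1073, 0.1222]
ee_rot: [0.984, 0.18, 0.001, 0.001]
ft_force: [-3.2, -5.3, 0.5]
grip_width: 0.16
grasp_force: 2.9
```

```bash
python3 s.py 1; python3 pl.py -265 7 6 9 1
```

```text
9.9 [ 0.5363  0.1073  0.1222 20.7763] 0.15957022923392108 [-3.2 -5.3  0.5] [ 0.12  0.3  -0.47  1.79  0.15  1.08 -1.61]
handle est r,phi 0.049943978810339275 95.22576474687902
1 6 0 0 az 6.0 -> [ 0.542  0.109  0.122 14.776]
2 6 1 0 az 6.0 -> [0.548 0.11  0.122 8.776]
3 6 0 0 az 6.0 -> [0.554 0.111 0.122 2.776]
4 5 0 0 az 6.0 -> [ 0.559  0.111  0.122 -3.224]
5 6 1 0 az 6.0 -> [ 0.565  0.11   0.122 -9.224]
6 6 1 0 az 6.0 -> [  0.571   0.108   0.122 -15.224]
7 5 1 0 az 6.0 -> [  0.575   0.106   0.122 -21.224]
8 6 0 0 az 6.0 -> [  0.581   0.103   0.122 -27.224]
9 5 1 0 az 6.0 -> [  0.585   0.1     0.122 -33.224]
```

{"method": "apply_moves", "body": {"rows": [{"x":6,"y":0,"z":0,"ax":0,"ay":0,"az":5.5,"gripper":0.84},{"x":6,"y":1,"z":0,"ax":0,"ay":0,"az":5.5,"gripper":0.84},{"x":6,"y":0,"z":0,"ax":0,"ay":0,"az":5.5,"gripper":0.84},{"x":6,"y":1,"z":0,"ax":0,"ay":0,"az":5.5,"gripper":0.84},{"x":5,"y":1,"z":0,"ax":0,"ay":0,"az":5.5,"gripper":0.84}]}}

```text
clock: 10.32
position: [0.5645, 0.1095, 0.1221]
ee_rot: [0.998, -0.058, 0.0, 0.0]
ft_force: [-4.9, -3.8, 1.8]
grip_width: 0.159
grasp_force: 3.3
```

```bash
python3 s.py 1; python3 pl.py -300 5.5 4 5 1
```

```text
10.3167 [ 0.5645  0.1095  0.1221 -6.6739] 0.15867754710153384 [-4.9 -3.8  1.8] [ 0.05  0.35 -0.39  1.72  0.15  1.1  -2.07]
handle est r,phi 0.05026382374802002 60.61201344418805
1 5 1 0 az 4.0 -> [  0.569   0.108   0.122 -10.674]
2 4 1 0 az 4.0 -> [  0.573   0.106   0.122 -14.674]
3 4 2 0 az 4.0 -> [  0.576   0.103   0.122 -18.674]
4 4 1 0 az 4.0 -> [  0.58    0.101   0.122 -22.674]
5 5 1 0 az 4.0 -> [  0.584   0.098   0.122 -26.674]
```

{"method": "apply_moves", "body": {"rows": [{"x":5,"y":1,"z":0,"ax":0,"ay":0,"az":4.5,"gripper":0.84},{"x":4,"y":1,"z":0,"ax":0,"ay":0,"az":4.5,"gripper":0.84},{"x":4,"y":2,"z":0,"ax":0,"ay":0,"az":4.5,"gripper":0.84},{"x":4,"y":1,"z":0,"ax":0,"ay":0,"az":4.5,"gripper":0.84},{"x":4,"y":2,"z":0,"ax":0,"ay":0,"az":4.5,"gripper":0.84}]}}

```text
clock: 10.73
position: [0.5827, 0.0995, 0.1224]
ee_rot: [0.968, -0.251, 0.001, -0.001]
ft_force: [-0.1, 3.1, -0.4]
grip_width: 0.16
grasp_force: 1.9
```

```bash
python3 s.py 1
python3 - <<'E'
from h import *
c=camera("top");np.save("topnow.npy",c["color"])
k=c["color"][155:240,90:240]
cv2.imwrite("pics/crop2.png",cv2.resize(k[:,:,::-1],None,fx=5.33,fy=5.33,interpolation=cv2.INTER_CUBIC))
E
```

```text
10.7333 [  0.5827   0.0995   0.1224 -29.0232] 0.15966795689082797 [-0.1  3.1 -0.4] [ 0.02  0.37 -0.32  1.68  0.13  1.1  -2.42]
handle est r,phi 0.04922713653984467 33.88287640268698
```

View pics/crop2.png

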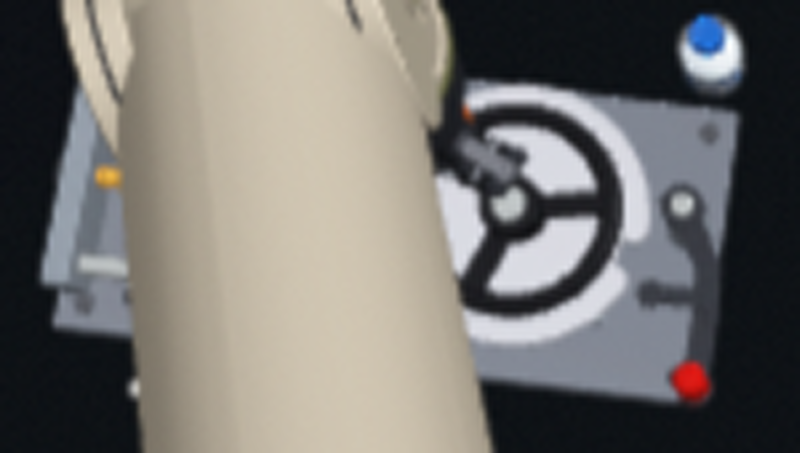

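The top view shows the wheel a few degrees short: the right spoke is near horizontal where it started about 8° down, and the notch is at (630,255) against (615,275) at the start. The latch is still out, with the knob at (690,381). I'll measure the angle by registering this image against the first one.

```bash
cat > reg.py <<'E'
from h import *
a=cv2.resize(cv2.imread("pics/top0.png"),(512,384),interpolation=cv2.INTER_AREA)
b=np.load("topnow.npy")[:,:,::-1]
P=lambda i:cv2.warpPolar(cv2.cvtColor(np.ascontiguousarray(i),cv2.COLOR_BGR2GRAY),(44,1440),(185.5,193.2),22,cv2.WARP_POLAR_LINEAR).astype(np.float32)
A,B=P(a),P(b)
lo,hi=-45*4,85*4   # visible sector of now, image degrees (clockwise)
T=np.roll(B,-lo,0)[:hi-lo,10:44]
res=[]
for s in range(-25*4,25*4+1):
    S=np.roll(A,s-lo,0)[:hi-lo,10:44]
    res.append((cv2.matchTemplate(S,T,cv2.TM_CCOEFF_NORMED)[0,0],s/4))
print(sorted(res)[-6:])
E
python3 reg.py
```

```text
[(np.float32(0.9574098), -10.75), (np.float32(0.95745015), -9.5), (np.float32(0.95767313), -9.75), (np.float32(0.9578212), -10.5), (np.float32(0.95786655), -10.0), (np.float32(0.95789146), -10.25)]
```

```bash
python3 s.py 1; python3 pl.py -326 2.5 0.4 4 1
```

```text
10.7833 [  0.5835   0.0988   0.1224 -29.3828] 0.16324675504770975 [-0.2  1.5 -1.1] [ 0.02  0.37 -0.32  1.68  0.13  1.1  -2.42]
handle est r,phi 0.04939245739006145 32.58643434022749
1 1 0 0 az 0.4 -> [  0.584   0.098   0.122 -29.783]
2 2 1 0 az 0.4 -> [  0.586   0.096   0.122 -30.183]
3 2 1 0 az 0.4 -> [  0.587   0.095   0.122 -30.583]
4 2 1 0 az 0.4 -> [  0.588   0.093   0.122 -30.983]
```

{"method": "apply_moves", "body": {"rows": [{"x":2,"y":1,"z":0,"ax":0,"ay":0,"az":0,"gripper":0.84},{"x":2,"y":1,"z":0,"ax":0,"ay":0,"az":0,"gripper":0.84},{"x":2,"y":1,"z":0,"ax":0,"ay":0,"az":0,"gripper":0.84},{"x":1,"y":1,"z":0,"ax":0,"ay":0,"az":0,"gripper":0.84},{"x":0,"y":0,"z":0,"ax":0,"ay":0,"az":0,"gripper":0.84}]}}

```text
clock: 11.2
position: [0.5873, 0.0905, 0.1199]
ee_rot: [0.969, -0.248, 0.001, -0.0]
ft_force: [1.4, 2.5, 2.1]
grip_width: 0.161
grasp_force: 1.2
```

```bash
python3 - <<'E'
from h import *
camera("top");np.save("topnow.npy",camera("top")["color"])
E
python3 s.py 1; python3 reg.py
```

```text
11.3 [  0.5868   0.0904   0.1194 -28.7695] 0.16202018613092067 [-0.1  2.   1.7] [ 0.03  0.38 -0.31  1.68  0.13  1.1  -2.4 ]
handle est r,phi 0.04860894578030609 22.25084557840543
[(np.float32(0.9783921), 0.75), (np.float32(0.9804663), -0.5), (np.float32(0.98357934), 0.5), (np.float32(0.98758924), -0.25), (np.float32(0.9891523), 0.25), (np.float32(0.9951807), 0.0)]
```

The wheel now registers 0.0° from its start image, so the turn is complete. I'll retreat and go round to the knob's outer side.

Run:
```python
from h import *
p=pose();th=np.radians(p[3]);q=p.copy();q[0]-=.016*np.cos(th);q[1]-=.016*np.sin(th)
x,y,w=knob(.31,.022,-1);print(x,y,w);w=95
plan([(*q,1),(q[0],q[1],.155,q[3]+4,1),(q[0],q[1],.19,q[3]+11,1),(x,y,.19,w,17)])
```

```text
0.46808800861875877 -0.07367974212316036 -265.0889990754947
1 -16 0 0 az -0.0 -> [  0.573   0.098   0.119 -28.769]
2 0 0 -36 az -4.0 -> [  0.573   0.098   0.155 -24.769]
3 0 0 -35 az -7.0 -> [  0.573   0.098   0.19  -17.769]
4 -3 12 0 az -6.6 -> [  0.566   0.088   0.19  -11.169]
5 -4 11 0 az -6.6 -> [ 0.56   0.078  0.19  -4.569]
6 -5 11 0 az -6.6 -> [0.554 0.067 0.19  2.031]
7 -7 10 0 az -6.6 -> [0.548 0.057 0.19  8.631]
8 -8 9 0 az -6.6 -> [ 0.541  0.047  0.19  15.231]
9 -9 8 0 az -6.6 -> [ 0.535  0.037  0.19  21.831]
10 -9 7 0 az -6.7 -> [5.2900e-01 2.7000e-02 1.9000e-01 2.8531e+01]
11 -10 6 0 az -6.6 -> [5.2300e-01 1.7000e-02 1.9000e-01 3.5131e+01]
12 -11 5 0 az -6.7 -> [5.1700e-01 6.0000e-03 1.9000e-01 4.1831e+01]
13 -11 3 0 az -6.6 -> [ 5.1100e-01 -3.0000e-03  1.9000e-01  4.8431e+01]
14 -12 2 0 az -6.7 -> [ 5.0400e-01 -1.4000e-02  1.9000e-01  5.5131e+01]
15 -12 1 0 az -6.6 -> [ 4.9800e-01 -2.4000e-02  1.9000e-01  6.1731e+01]
16 -12 -1 0 az -6.7 -> [ 4.9200e-01 -3.4000e-02  1.9000e-01  6.8431e+01]
17 -11 -2 0 az -6.6 -> [ 4.8600e-01 -4.4000e-02  1.9000e-01  7.5031e+01]
18 -11 -3 0 az -6.7 -> [ 4.8000e-01 -5.3000e-02  1.9000e-01  8.1731e+01]
19 -11 -4 0 az -6.6 -> [ 4.7400e-01 -6.4000e-02  1.9000e-01  8.8331e+01]
20 -10 -6 0 az -6.7 -> [ 4.6800e-01 -7.4000e-02  1.9000e-01  9.5031e+01]
```

{"method": "apply_moves", "body": {"rows": [{"x":-16,"y":0,"z":0,"ax":0,"ay":0,"az":0,"gripper":0.84},{"x":0,"y":0,"z":-36,"ax":0,"ay":0,"az":-4,"gripper":0.84},{"x":0,"y":0,"z":-35,"ax":0,"ay":0,"az":-7,"gripper":0.84},{"x":-3,"y":12,"z":0,"ax":0,"ay":0,"az":-6.6,"gripper":0.84},{"x":-4,"y":11,"z":0,"ax":0,"ay":0,"az":-6.6,"gripper":0.84}]}}

```text
clock: 11.72
position: [0.5608, 0.0776, 0.1923]
ee_rot: [0.999, -0.037, 0.002, 0.0]
ft_force: [-0.5, -0.5, -0.0]
grip_width: 0.159
grasp_force: 0.0
```

{"method": "apply_moves", "body": {"rows": [{"x":-5,"y":11,"z":0,"ax":0,"ay":0,"az":-6.6,"gripper":0.84},{"x":-7,"y":10,"z":0,"ax":0,"ay":0,"az":-6.6,"gripper":0.84},{"x":-8,"y":9,"z":0,"ax":0,"ay":0,"az":-6.6,"gripper":0.84},{"x":-9,"y":8,"z":0,"ax":0,"ay":0,"az":-6.6,"gripper":0.84},{"x":-9,"y":7,"z":0,"ax":0,"ay":0,"az":-6.7,"gripper":0.84}]}}

```text
clock: 12.13
position: [0.5279, 0.0256, 0.1899]
ee_rot: [0.969, 0.249, -0.001, 0.0]
ft_force: [0.7, -1.3, 1.1]
grip_width: 0.164
grasp_force: 0.0
```

{"method": "apply_moves", "body": {"rows": [{"x":-10,"y":6,"z":0,"ax":0,"ay":0,"az":-6.6,"gripper":0.84},{"x":-11,"y":5,"z":0,"ax":0,"ay":0,"az":-6.7,"gripper":0.84},{"x":-11,"y":3,"z":0,"ax":0,"ay":0,"az":-6.6,"gripper":0.84},{"x":-12,"y":2,"z":0,"ax":0,"ay":0,"az":-6.7,"gripper":0.84},{"x":-12,"y":1,"z":0,"ax":0,"ay":0,"az":-6.6,"gripper":0.84}]}}

```text
clock: 12.55
position: [0.4971, -0.025, 0.1899]
ee_rot: [0.857, 0.515, -0.001, 0.0]
ft_force: [-0.2, 0.5, 0.6]
grip_width: 0.158
grasp_force: 0.0
```

{"method": "apply_moves", "body": {"rows": [{"x":-12,"y":-1,"z":0,"ax":0,"ay":0,"az":-6.7,"gripper":0.84},{"x":-11,"y":-2,"z":0,"ax":0,"ay":0,"az":-6.6,"gripper":0.84},{"x":-11,"y":-3,"z":0,"ax":0,"ay":0,"az":-6.7,"gripper":0.84},{"x":-11,"y":-4,"z":0,"ax":0,"ay":0,"az":-6.6,"gripper":0.84},{"x":-10,"y":-6,"z":0,"ax":0,"ay":0,"az":-6.7,"gripper":0.84}]}}

```text
clock: 12.97
position: [0.4671, -0.0746, 0.19]
ee_rot: [0.674, 0.739, -0.001, -0.0]
ft_force: [-0.8, 0.7, -0.3]
grip_width: 0.159
grasp_force: 0.0
```

```bash
python3 - <<'E'
from h import *
np.save("topnow.npy",camera("top")["color"])
o=get_obs();print(o["clock"],pose(),o["joint_pos"].round(2))
p=pose()
W=[(*knob(.31,.02,-1)[:2],.19,95,1),(*knob(.31,.02,-1)[:2],.116,95,3),(*knob(.31,.003,-1)[:2],.116,95,2)]
for a in(.25,.19,.13,.07,.02):W.append((*knob(a,-.001,-1)[:2],.116,77.1+np.degrees(a),1))
plan(W)
E
python3 reg.py
```

```text
13.0167 [ 4.66102507e-01 -7.67024978e-02  1.89897531e-01  9.57816356e+01] [ 0.46  0.06 -0.4   1.9   0.03  1.19  0.15]
1 5 2 0 az 0.8 -> [ 4.6800e-01 -7.2000e-02  1.9000e-01  9.4982e+01]
2 0 0 25 az -0.0 -> [ 4.6800e-01 -7.2000e-02  1.6500e-01  9.4982e+01]
3 0 0 24 az -0.0 -> [ 4.6800e-01 -7.2000e-02  1.4100e-01  9.4982e+01]
4 0 0 25 az -0.0 -> [ 4.6800e-01 -7.2000e-02  1.1600e-01  9.4982e+01]
5 8 0 0 az -0.0 -> [ 4.6700e-01 -6.4000e-02  1.1600e-01  9.4982e+01]
6 9 0 0 az -0.0 -> [ 4.6600e-01 -5.5000e-02  1.1600e-01  9.4982e+01]
7 10 -1 0 az 3.6 -> [ 4.6400e-01 -4.5000e-02  1.1600e-01  9.1382e+01]
8 6 0 0 az 3.4 -> [ 4.6400e-01 -3.9000e-02  1.1600e-01  8.7982e+01]
9 6 -1 0 az 3.4 -> [ 4.6300e-01 -3.3000e-02  1.1600e-01  8.4582e+01]
10 6 -1 0 az 3.5 -> [ 4.6300e-01 -2.7000e-02  1.1600e-01  8.1082e+01]
11 4 -1 0 az 2.8 -> [ 4.6300e-01 -2.3000e-02  1.1600e-01  7.8282e+01]
[(np.float32(0.35683933), 0.5), (np.float32(0.35687178), -0.75), (np.float32(0.3577004), -0.5), (np.float32(0.35825908), 0.25), (np.float32(0.3585773), -0.25), (np.float32(0.3597004), 0.0)]
```

{"method": "apply_moves", "body": {"rows": [{"x":1,"y":0,"z":10,"ax":0,"ay":0,"az":0,"gripper":0.84},{"x":0,"y":0,"z":32,"ax":0,"ay":0,"az":0,"gripper":0.84},{"x":0,"y":0,"z":32,"ax":0,"ay":0,"az":0,"gripper":0.84},{"x":9,"y":0,"z":0,"ax":0,"ay":0,"az":0,"gripper":0.84},{"x":9,"y":0,"z":0,"ax":0,"ay":0,"az":0,"gripper":0.84}]}}

```text
clock: 13.43
position: [0.465, -0.0532, 0.1151]
ee_rot: [0.677, 0.736, -0.001, -0.002]
ft_force: [1.6, -3.5, -0.9]
grip_width: 0.159
grasp_force: 1.1
```

{"method": "apply_moves", "body": {"rows": [{"x":8,"y":0,"z":0,"ax":0,"ay":0,"az":3.5,"gripper":0.84},{"x":6,"y":0,"z":0,"ax":0,"ay":0,"az":3.5,"gripper":0.84},{"x":6,"y":-1,"z":0,"ax":0,"ay":0,"az":3.5,"gripper":0.84},{"x":5,"y":-1,"z":0,"ax":0,"ay":0,"az":3.5,"gripper":0.84},{"x":4,"y":-1,"z":0,"ax":0,"ay":0,"az":2.5,"gripper":0.84}]}}

```text
clock: 13.85
position: [0.4638, -0.0237, 0.1178]
ee_rot: [0.776, 0.631, 0.0, 0.0]
ft_force: [-2.2, -1.4, -1.3]
grip_width: 0.161
grasp_force: 1.0
```

Run:
```python
from h import *
o=get_obs();print(o["clock"],pose(),o["ft_force"])
print([np.round(knob(a,-.0015,-1),4) for a in(0,.05,.1,.15)])
```

```text
13.85 [ 4.63800176e-01 -2.36622523e-02  1.17829499e-01  7.82863779e+01] [-2.15899962 -1.37134681 -1.26517068]
[array([ 4.62900e-01, -1.96000e-02,  7.71493e+01]), array([ 4.62700e-01, -2.46000e-02,  8.00141e+01]), array([ 4.62800e-01, -2.96000e-02,  8.28789e+01]), array([ 4.63200e-01, -3.45000e-02,  8.57437e+01])]
```

Near 0.04 rad. I'll press gently the rest of the way.

{"method": "apply_moves", "body": {"rows": [{"x":2,"y":0,"z":0,"ax":0,"ay":0,"az":0.5,"gripper":0.84},{"x":2,"y":0,"z":0,"ax":0,"ay":0,"az":0,"gripper":0.84},{"x":1,"y":0,"z":0,"ax":0,"ay":0,"az":0,"gripper":0.84},{"x":1,"y":0,"z":0,"ax":0,"ay":0,"az":0,"gripper":0.84}]}}

```text
clock: 14.18
position: [0.465, -0.0191, 0.117]
ee_rot: [0.777, 0.63, 0.0, 0.0]
ft_force: [-4.2, -1.2, 3.7]
grip_width: 0.162
grasp_force: 2.0
```

{"method": "apply_moves", "body": {"rows": [{"x":1,"y":0,"z":0,"ax":0,"ay":0,"az":0,"gripper":0.84},{"x":1,"y":0,"z":0,"ax":0,"ay":0,"az":0,"gripper":0.84},{"x":0,"y":0,"z":0,"ax":0,"ay":0,"az":0,"gripper":0.84},{"x":0,"y":0,"z":0,"ax":0,"ay":0,"az":0,"gripper":0.84}]}}

```text
clock: 14.52
position: [0.4656, -0.0175, 0.1164]
ee_rot: [0.777, 0.629, 0.0, 0.0]
ft_force: [-1.5, 0.5, -0.5]
grip_width: 0.162
grasp_force: 0.8
```

{"method": "apply_moves", "body": {"rows": [{"x":2,"y":0,"z":0,"ax":0,"ay":0,"az":0,"gripper":0.84},{"x":1,"y":0,"z":0,"ax":0,"ay":0,"az":0,"gripper":0.84},{"x":0,"y":0,"z":0,"ax":0,"ay":0,"az":0,"gripper":0.84},{"x":0,"y":0,"z":0,"ax":0,"ay":0,"az":0,"gripper":0.84}]}}

```text
clock: 14.85
position: [0.4661, -0.0144, 0.1163]
ee_rot: [0.777, 0.63, 0.0, 0.0]
ft_force: [-0.7, 0.0, 0.4]
grip_width: 0.156
grasp_force: 0.3
```

Run:
```python
from h import *
o=get_obs();print(o["clock"],pose(),o["ft_force"],o["tau"].round(1))
c=camera("top");np.save("topnow.npy",c["color"])
k=c["color"][155:240,90:240]
cv2.imwrite("pics/crop3.png",cv2.resize(k[:,:,::-1],None,fx=5.33,fy=5.33,interpolation=cv2.INTER_CUBIC))
```

```text
14.85 [ 4.66125833e-01 -1.44287680e-02  1.16341506e-01  7.80312583e+01] [-0.65021448  0.02889891  0.36447538] [ -0.1 -41.2  -1.8 -34.8   0.   -0.3  -0. ]
```

View pics/crop3.png

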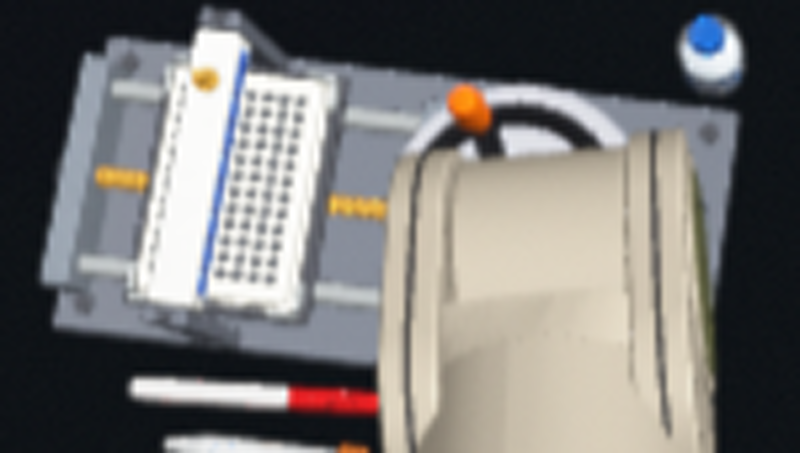

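The handle at (466,103) is back at its start place (463,102) and the carriage has moved on. The latch gives little resistance, so I'll press on until the position stalls.

{"method": "apply_moves", "body": {"rows": [{"x":2,"y":0,"z":0,"ax":0,"ay":0,"az":0,"gripper":0.84},{"x":1,"y":0,"z":0,"ax":0,"ay":0,"az":0,"gripper":0.84},{"x":0,"y":0,"z":0,"ax":0,"ay":0,"az":0,"gripper":0.84},{"x":0,"y":0,"z":0,"ax":0,"ay":0,"az":0,"gripper":0.84}]}}

```text
clock: 15.23
position: [0.4663, -0.0124, 0.1162]
ee_rot: [0.777, 0.629, -0.001, 0.0]
ft_force: [-2.1, -4.5, 1.6]
grip_width: 0.155
grasp_force: 2.4
```

{"method": "apply_moves", "body": {"rows": [{"x":2,"y":0,"z":0,"ax":0,"ay":0,"az":0,"gripper":0.84},{"x":0,"y":0,"z":0,"ax":0,"ay":0,"az":0,"gripper":0.84},{"x":0,"y":0,"z":0,"ax":0,"ay":0,"az":0,"gripper":0.84},{"x":0,"y":0,"z":0,"ax":0,"ay":0,"az":0,"gripper":0.84}]}}

```text
clock: 15.57
position: [0.4664, -0.0119, 0.1162]
ee_rot: [0.778, 0.629, -0.001, 0.001]
ft_force: [-4.1, -10.6, 2.2]
grip_width: 0.157
grasp_force: 5.6
```

The position has stalled at about 11 N, so the latch is home. I'll back off, clear and look.

{"method": "apply_moves", "body": {"rows": [{"x":-10,"y":0,"z":0,"ax":0,"ay":0,"az":0,"gripper":0.84},{"x":-15,"y":0,"z":0,"ax":0,"ay":0,"az":0,"gripper":0.84},{"x":0,"y":0,"z":-40,"ax":0,"ay":0,"az":0,"gripper":0.84},{"x":-35,"y":0,"z":-40,"ax":0,"ay":0,"az":0,"gripper":0.84},{"x":-38,"y":0,"z":0,"ax":0,"ay":0,"az":0,"gripper":0.84}]}}

```text
clock: 15.98
position: [0.4519, -0.0964, 0.1939]
ee_rot: [0.775, 0.632, 0.004, 0.003]
ft_force: [2.0, 0.2, 0.5]
grip_width: 0.163
grasp_force: 0.0
```

{"method": "apply_moves", "body": {"rows": [{"x":-38,"y":5,"z":0,"ax":0,"ay":0,"az":0,"gripper":0.84},{"x":-35,"y":-10,"z":0,"ax":0,"ay":0,"az":0,"gripper":0.84},{"x":-20,"y":-10,"z":0,"ax":0,"ay":0,"az":0,"gripper":0.84},{"x":0,"y":0,"z":0,"ax":0,"ay":0,"az":0,"gripper":0.84},{"x":0,"y":0,"z":0,"ax":0,"ay":0,"az":0,"gripper":0.84}]}}

```text
clock: 16.4
position: [0.414, -0.1867, 0.1879]
ee_rot: [0.778, 0.629, 0.001, 0.0]
ft_force: [-0.2, 0.2, 0.1]
grip_width: 0.158
grasp_force: 0.0
```

```bash
python3 - <<'E'
from h import *
o=get_obs();print(o["clock"],pose(),o["ft_force"])
c=camera("top");np.save("topnow.npy",c["color"])
k=c["color"][155:240,90:240]
cv2.imwrite("pics/crop4.png",cv2.resize(k[:,:,::-1],None,fx=5.33,fy=5.33,interpolation=cv2.INTER_CUBIC))
E
python3 reg.py
```

```text
16.4 [ 0.41404459 -0.18674412  0.18786131 77.88628629] [-0.15367389  0.21883307  0.13950273]
[(np.float32(0.97773874), 0.75), (np.float32(0.97975135), -0.5), (np.float32(0.9828673), 0.5), (np.float32(0.98679936), -0.25), (np.float32(0.98836577), 0.25), (np.float32(0.99432015), 0.0)]
```

View pics/crop4.png

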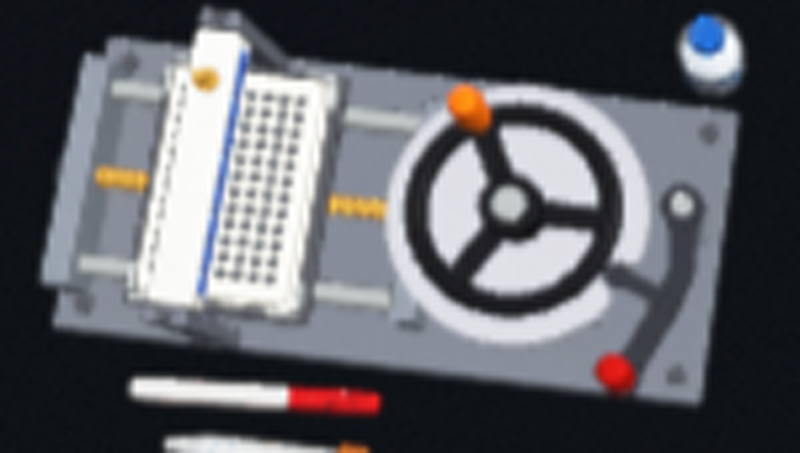

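The picture shows the latch home, with the knob at (615,372), no farther out than at the start (624,374). The wheel registers 0.0° from its start image and the carriage has moved on. I'm handing it in.

```bash
python3 -c "
from workcell import *
print(hand_in())"
```

```text
the job is handed in; nothing more can be done
None
```

Handed in: the latch was pushed clear, the wheel made one full clockwise turn (start and final images match within about 0.25°), and the latch is home in the notch again; the hand-in gave no verdict.

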